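# Unstack the moulds and pile the spacer plates

### The job

Take the stack of casting moulds apart: lay both moulds flat across the cooling rack like the one already there, a finger's width clear of each other and of that one, and not hanging over the rack's edges. Make one pile of the two spacer plates in the corner stop, one flat on the other, each pushed fully home against both the end stop and the side stop. Leave the mould already on the rack and everything else on the bench where it is.

Things in the scene. Friction and masses are not known exactly. Their poses are not given: they have to be found in the camera images.
- mould_top: closed casting-mould frame, a plain aluminium block 74 (x) x 42 (y) x 24 (z) mm with a dark rubber core in its top, about 0.16 kg; origin at the centre of its underside, z up, x along its length; at the start it is the top layer of the stack
- plate_top: flat plain aluminium spacer plate 120 (x) x 56 (y) x 6 (z) mm, about 0.11 kg, the same either way round; origin at the centre of its underside, z up, x along its length; at the start it is the second layer from the top, under mould_top and resting on mould_low; it overhangs the moulds on its long sides by about 7 mm when straight
- mould_low: closed casting-mould frame, a plain aluminium block 74 (x) x 42 (y) x 24 (z) mm with a dark rubber core in its top, about 0.16 kg; origin at the centre of its underside, z up, x along its length; at the start it is the third layer from the top, between plate_top and plate_low
- plate_low: flat plain aluminium spacer plate 120 (x) x 56 (y) x 6 (z) mm, about 0.11 kg, the same either way round; origin at the centre of its underside, z up, x along its length; at the start it is the lowest layer of the stack, on the wooden stand. The layers of the stack lie askew to one another (up to 15 mm, 0.3 rad)
- stack_stand: fixed wooden block 100 (x) x 30 (y) x 16 (z) mm under the stack, narrower than the plates, so that their long edges overhang it; origin at the centre of its underside, x along its length. It stands on a fixed plywood work board whose top is 46 mm above the bench, 180 x 350 mm (x, y), centred 0.435 m ahead and 0.257 m to the left of the robot. It and the corner stop stand side by side there, in either order
- mould_rack: closed casting-mould frame, a plain aluminium block 74 (x) x 42 (y) x 24 (z) mm with a dark rubber core in its top, about 0.16 kg; origin at the centre of its underside, z up, x along its length; it already lies across the cooling rack, anywhere along it, and stays there
- cooling_rack: fixed wooden rack of four slats behind the work board, to the robot's left, 110 (x) x 240 (y) mm, its top 62 mm above the bench; origin at its middle on the bench, y along its length, x across it (the direction in which a mould lies across)
- corner_stop: fixed corner stop: a wooden riser 30 mm wide, top 16 mm above the board, and steel stops 8 mm thick, 30 mm tall: an end stop 72 mm wide, inner face at x = -60 mm, and a side stop, inner face at y = -28 mm, from x = -68 to -20 mm only; other sides are open. On the work board, its origin there, under the centre of a plate that is home, x along the plate
- corner (a point): where the inner faces of the two stops meet, at the height of the riser top (62 mm above the bench); axes as the corner stop. A plate that is home has its centre at x = +60, y = +28 mm from here. Fingers can hold it across its width beyond the side stop. A steel foot, 5 mm high, joins the stops under the plate from x = 0 to 40 mm
- degreaser_bottle: bystander: pale blue bottle with a violet cap, 45 mm across, 119 mm tall, standing on the bench to the right of the rack; origin at the centre of its base
- sanding_stick: bystander: flat wooden stick 16 (x) x 125 (y) x 7 (z) mm, lying on the work board between the stack and the corner stop; origin at the centre of its underside
- yellow_pot: bystander: small round pot with a screw lid, 30 mm across, 36 mm tall, on the work board between the stack and the corner stop; origin at the centre of its base

How it is judged:
By the outcome, as a careful person would: the job done as asked, in the order asked, and still so for the second after the job is handed in, with the robot touching nothing.
It also fails if it takes over 67 s, if anything falls off the work surface, if the arm or the gripper's body presses on something with over 40 N, if the wrist force passes 120 N, or if a joint passes its speed limit or range.

### The arm

A 6-joint arm with a two-finger parallel gripper is mounted at the origin on a cart in front of the work surface, level with it; the furniture and walls round the work are solid. World frame = base frame: x ahead of the robot, y to its left, z up, the work surface at z = 0. Lengths are in m, angles in rad, forces in N, time in s.
With the tool pointing down it reaches from about 0.325 to 0.85 m from the base axis. Payload 4.4 kg.
Tool frame: the origin (TCP) lies at the very end of the fingers, on their centre line; the grasp point (between the pads) lies 19 mm behind it; z points along the fingers, y is the line along which they close (so a half turn about z gives the same grasp; the last joint's range is limited). The gripper opens to 94 mm and grips with 3 to 60 N. Pads are 16 mm wide; open, the fingers measure 119 mm over their backs; the gripper's body (75 mm by 177 mm) begins 78 mm behind the grasp point.
Start: joints at [1.179, 0.207, 1.542, -0, 1.393, -0.15], TCP at [0.137, 0.558, 0.205] pointing down, gripper open.
Joint ranges: [-2.73, 2.73], [-0.86, 2.22], [0.23, 2.46], [-1.11, 4.25], [0.08, 2.63], [-2.82, 2.82]. Speed limits (rad/s): [2.79, 2.79, 3.14, 3.14, 3.14, 3.14].

### API

Orientations are given as a unit quaternion [w, x, y, z].
In Python, from rig import status, eyes, close_job, finder gives the robot as it stands.
- The arm moves only by the shell command python3 -m creep 'ROWS' [OPENING] [FORCE]. ROWS is JSON, a list that holds one entry, the list of rows, each a list of 4 numbers: the shift along the tool's x, y, z in m, then the turn about the tool's z in rad. In form: [[[tx, ty, tz, turn], ...]]. A call has 1 to 20 rows; each row shifts and turns the commanded pose from where the row before left it, along the tool's axes as they then stand; what a row does not reach is not made up. A row lasts 1/10 s, in which the tool goes at most 50 mm and 8.59 degrees, less where a joint would pass 70% of its speed; a pose out of reach is approached as far as the arm can. A call is refused whole if a number of a shift passes 0.05 or a number of a turn 0.15, either way. A call with a gripper value outside its range is refused whole. OPENING is the opening, from 0 (shut) to 1 (fully open), set as the call begins (- or left out, the last holds). The fingers move at their own pace and stop on an object; FORCE is the grip in N (left out, the last holds). Time passes only in rows, so rows that do not move let the fingers close. It gives the time, the measured TCP pose, the force, the opening and the grip force at its end, in the units of the state.
- status.get_state(): the state, without advancing time (a new reading comes with each control period).
- eyes.capture(name): name is "side" or "top"; returns a dict with "img" (420x560x3 uint8, blue, green, red), "range_z" (420x560 float32, m along the optical axis (not along the pixel's ray), 0 where there is no reading), "camera_matrix" (3x3 intrinsics, pixels), "cam_to_world" (4x4, takes a point from camera to world coordinates). Camera axes: x right, y down, z forward; pixel columns grow to the right and rows downward; lengths in m; the calibration is good to about 2 mm. A picture is of the moment at which its call begins.
- close_job(): hands the job in; it is judged then, once.
Trained networks look in a picture, given as the dict that the camera call returned (one of the last four; its "shot" number tells which), for a name from the list of things; names that differ only in an ending like _2 or _b are one class to them, and where a whole thing is asked for, a point or a joint stands for the part that bears it (a point fixed in the world has none). Each returns a list of dicts, best first, with "conf" (0 to 1); they miss things now and then, are a little off and sometimes report something else, mostly with a low value. They report only what shows in the picture. A call takes as long as a camera call.
- finder.outline_of(picture, query): "pixels" (420x560 bool, what is visible of it) and "bbox" ([centre column, centre row, width, height] as shares, 0 to 1, of the picture: columns of its width, rows of its height, round what is visible of it).
- finder.place_of(picture, query): "centre" ([column, row] as shares, 0 to 1, of the picture: columns of its width, rows of its height: a listed point, or the origin of a listed thing).
The state is a dict: "time": time; "joint_positions": joint angles; "dq": joint speeds; "joint_efforts": joint torques, N m; "position": TCP position; "eef_rot": TCP orientation; "wrist_force": force on the tool from outside, world axes, zero at the start; "torque": the same for the moment, N m; "gripper_width": opening from 0.0 (shut) to 1.0 (fully open); "grip_force": force on a finger pad.
Only numpy, scipy, OpenCV 4.12 (cv2) and the standard library are available. Lean on these libraries where they do the work, as an engineer would, in place of code of your own. Each camera call takes 0.05 s, during which the arm holds its last target. There are 200 camera calls.

## Working session

There is one attempt and no reset: what is moved stays moved. The work goes in short steps, Python scripts to look and compute and a shell command to move; the robot and the scene stay as the last step left them, time stands still between calls to the robot, and variables do not carry over. Pictures are saved under pics/ and viewed, at most 10 in all, crops included, and the job is handed in when it is done.

```bash
mkdir -p pics; ls
cat > h.py <<'E'
import numpy as np, cv2
from rig import status, eyes, close_job, finder
def cap(n): return eyes.capture(n)
def pts(p):
    K=p["camera_matrix"];z=p["range_z"];T=p["cam_to_world"]
    v,u=np.mgrid[:420,:560]
    P=np.stack([(u-K[0,2])/K[0,0]*z,(v-K[1,2])/K[1,1]*z,z],-1)
    W=P@T[:3,:3].T+T[:3,3]; W[z<=0]=np.nan
    return W
E
python3 - <<'E'
from h import *
a=cap("top");b=cap("side")
cv2.imwrite("pics/top0.png",a["img"]);cv2.imwrite("pics/side0.png",b["img"])
for p in (a,b): print(p["cam_to_world"].round(3).tolist(),p["camera_matrix"].round(1).tolist())
s=status.get_state();print(s)
W=pts(a)
for n in ["mould_top","mould_rack","plate_top","plate_low","stack_stand","cooling_rack","corner_stop","degreaser_bottle","sanding_stick","yellow_pot"]:
    for d in finder.outline_of(a,n)[:3]:
        m=d["pixels"]; w=W[m]; print(n,round(d["conf"],2),np.round(d["bbox"],3),m.sum(),np.nanmedian(w,0).round(3),np.nanpercentile(w[:,2],[5,95]).round(3))
E
```

```text
pics
[[0.005, -0.984, 0.18, 0.332], [-1.0, -0.003, 0.01, 0.189], [-0.009, -0.18, -0.984, 0.996], [0.0, 0.0, 0.0, 1.0]] [[527.0, 0.0, 288.5], [0.0, 527.0, 215.4], [0.0, 0.0, 1.0]]
[[0.829, -0.25, 0.501, 0.055], [-0.56, -0.392, 0.73, -0.435], [0.014, -0.886, -0.464, 0.484], [0.0, 0.0, 0.0, 1.0]] [[491.8, 0.0, 279.5], [0.0, 491.8, 209.4], [0.0, 0.0, 1.0]]
{'time': 0.1, 'joint_positions': array([ 1.17949296e+00,  2.07360160e-01,  1.54278007e+00, -4.86598262e-05,
        1.39351464e+00, -1.50491890e-01]), 'dq': array([-4.10505970e-05, -4.08790200e-03, -3.52743447e-03, -5.94396206e-04,
       -3.11719141e-04, -1.12445206e-03]), 'joint_efforts': array([ 2.87231505e-04, -3.71873832e+01, -2.82290643e+01,  7.01198727e-02,
        3.11377889e-02, -3.47144419e-05]), 'position': array([0.13687467, 0.55772389, 0.20440724]), 'eef_rot': array([-2.52849272e-04,  1.20110672e-01,  9.92759972e-01, -9.99909712e-04]), 'wrist_force': array([ 0.18463045, -0.07807981,  1.10678754]), 'torque': array([0.05277045, 0.03943816, 0.00253739]), 'grip_force': 0.0, 'gripper_width': 1.00035485784278}
mould_top 0.93 [0.
[... 174 characters left out ...]
56 0.119] 1027 [0.61  0.173 0.086] [0.069 0.088]
plate_top 0.82 [0.364 0.6   0.084 0.17 ] 1074 [0.405 0.327 0.098] [0.095 0.101]
plate_low 0.74 [0.37  0.615 0.058 0.162] 269 [0.393 0.324 0.068] [0.065 0.07 ]
plate_low 0.43 [0.55  0.626 0.082 0.179] 1647 [0.406 0.17  0.062] [0.05  0.077]
cooling_rack 0.91 [0.476 0.377 0.229 0.166] 5660 [0.615 0.252 0.062] [0.053 0.065]
corner_stop 0.59 [0.552 0.626 0.084 0.175] 1665 [0.406 0.17  0.062] [0.05  0.077]
degreaser_bottle 0.8 [0.657 0.464 0.056 0.08 ] 736 [0.535 0.062 0.097] [0.015 0.12 ]
sanding_stick 0.89 [0.461 0.624 0.118 0.031] 572 [0.421 0.255 0.053] [0.05  0.056]
yellow_pot 0.58 [0.45  0.5   0.028 0.032] 220 [0.506 0.259 0.081] [0.057 0.085]
```

View pics/top0.png

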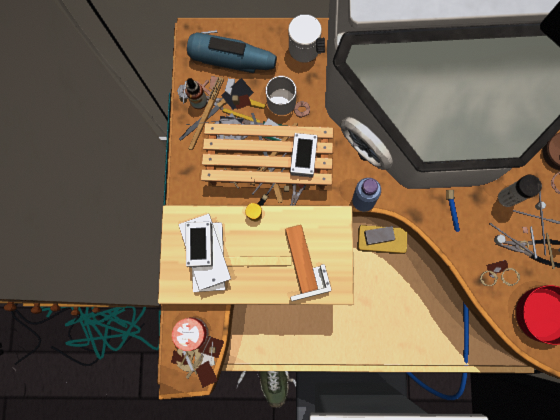

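View pics/side0.png

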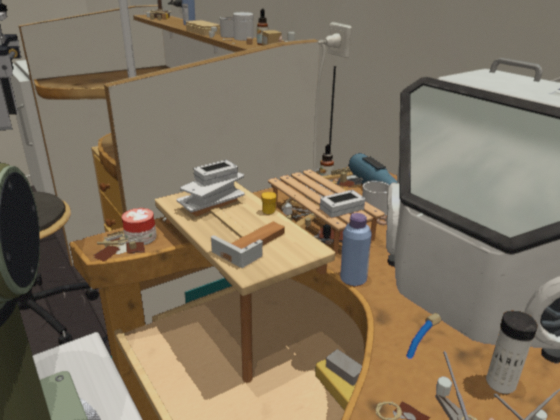

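The top view shows the stack at about (205,250) px and the corner stop at (312,265), with the end stop nearest the robot and the side stop on the right. The rack is at (267,155) with its mould at (304,154), and the stick and pot lie between stack and stop. Next I'll fit poses using the known sizes and heights.

```bash
cat >> h.py <<'E'
from scipy.optimize import minimize
def fit(p,h,c0,yaw0,rects,rad=.11,tol=.003,mask=None,low=.0045):
    """fit union of rects (x0,x1,y0,y1 in own frame) lying at top height h; returns x,y,yaw,loss"""
    K=p["camera_matrix"];T=p["cam_to_world"];W=pts(p);o=T[:3,3]
    v,u=np.mgrid[:420,:560]
    d=np.stack([(u-K[0,2])/K[0,0],(v-K[1,2])/K[1,1],np.ones_like(u,float)],-1)@T[:3,:3].T
    X=o+d*((h-o[2])/d[...,2])[...,None]
    z=W[...,2]
    lab=np.where(abs(z-h)<tol,1,np.where(z<h-low,-1,0))
    ok=(np.hypot(X[...,0]-c0[0],X[...,1]-c0[1])<rad)&(lab!=0)
    if mask is not None: ok&=mask
    P=X[ok][:,:2];L=lab[ok]
    R=np.array(rects)
    def loss(q):
        c,s=np.cos(q[2]),np.sin(q[2]);e=P-q[:2]
        a=e[:,0]*c+e[:,1]*s;b=-e[:,0]*s+e[:,1]*c
        sd=np.max([np.min([a-r[0],r[1]-a,b-r[2],r[3]-b],0) for r in R],0)
        return np.mean(1/(1+np.exp(np.clip(L*sd/.0008,-40,40))))
    best=None
    for dy in (-.25,-.12,0,.12,.25):
      for dx in (-.008,.008):
        q=np.array([c0[0]+dx,c0[1],yaw0+dy])
        r=minimize(loss,q,method="Nelder-Mead",options=dict(initial_simplex=[q,q+[.015,0,0],q+[0,.015,0],q+[0,0,.15]],xatol=1e-5,fatol=1e-7,maxiter=600))
        if best is None or r.fun<best.fun:best=r
    return best.x.round(4),round(best.fun,4),(L>0).sum()
def box(l,w): return [(-l/2,l/2,-w/2,w/2)]
MO=box(.074,.042);PL=box(.12,.056)
CS=[(-.068,-.06,-.036,.036),(-.068,-.02,-.036,-.028)]
E
python3 - <<'E'
from h import *
for n in ("top","side"):
    p=cap(n);print(n)
    print("mould_top",fit(p,.122,(.443,.347),0,MO,.08))
    print("plate_top",fit(p,.098,(.43,.34),0,PL,.11))
    print("plate_low",fit(p,.068,(.43,.34),0,PL,.11))
    print("mould_low",fit(p,.092,(.43,.34),0,MO,.07))
    print("mould_rack",fit(p,.086,(.61,.173),0,MO,.08))
    for c in (CS,[(-.068,-.06,-.036,.036),(-.068,-.02,-.036,-.028)]): print("corner",fit(p,.076,(.41,.17),0,CS,.12))
    print("rack",fit(p,.062,(.615,.252),0,[(-.055,.055,-.12,.12)],.15))
    for q in ("corner","corner_stop","cooling_rack"):
        for d in finder.place_of(p,q)[:2]:
            K=p["camera_matrix"];T=p["cam_to_world"];c=np.array(d["centre"])*[560,420]
            v=T[:3,:3]@np.array([(c[0]-K[0,2])/K[0,0],(c[1]-K[1,2])/K[1,1],1]);h=dict(corner=.062,corner_stop=.046,cooling_rack=0)[q]
            print(q,d["conf"],(T[:3,3]+v*(h-T[2,3])/v[2]).round(4))
p=cap("side");i=p["img"][150:290,160:340];cv2.imwrite("pics/side1.png",cv2.resize(i,None,fx=4,fy=4))
E
```

```text
top
mould_top (array([0.4439, 0.3488, 0.038 ]), np.float64(0.0122), np.int64(1039))
plate_top (array([0.434 , 0.3423, 0.3454]), np.float64(0.0099), np.int64(1089))
plate_low (array([0.4278, 0.3417, 0.0753]), np.float64(0.0067), np.int64(348))
mould_low (array([0.4173, 0.3318, 0.3676]), np.float64(0.0087), np.int64(49))
mould_rack (array([ 0.6118,  0.1717, -0.1046]), np.float64(0.0126), np.int64(869))
corner (array([0.4257, 0.1755, 0.2513]), np.float64(0.0059), np.int64(286))
corner (array([0.4257, 0.1755, 0.2513]), np.float64(0.0059), np.int64(286))
rack (array([ 0.6189,  0.2385, -0.0327]), np.float64(0.089), np.int64(4760))
corner 0.61 [0.3746 0.1361 0.062 ]
corner_stop 0.67 [0.4227 0.1747 0.046 ]
cooling_rack 0.83 [0.6194 0.2359 0.    ]
cooling_rack 0.19 [0.4439 0.3553 0.    ]
side
mould_top (array([0.439 , 0.3426, 0.0361]), np.float64(0.0124), np.int64(340))
plate_top (array([0.4297, 0.3365, 0.3381]), np.float64(0.0082), np.int64(467))
plate_low (array([0.4235, 0.3355, 0.0532]), np.float64(0.0125), np.int64(486))
mould_low (array([0.4128, 0.3261, 0.3425]), np.float64(0.0749), np.int64(141))
mould_rack (array([ 0.6063,  0.1668, -0.1057]), np.float64(0.0097), np.int64(381))
corner (array([0.4218, 0.1711, 0.2486]), np.float64(0.0084), np.int64(226))
corner (array([0.4218, 0.1711, 0.2486]), np.float64(0.0084), np.int64(226))
rack (array([ 0.6136,  0.2328, -0.0319]), np.float64(0.0714), np.int64(1620))
corner 0.95 [0.3715 0.1326 0.062 ]
corner_stop 0.71 [0.4184 0.1721 0.046 ]
cooling_rack 0.92 [0.6185 0.2387 0.    ]
```

View pics/side1.png

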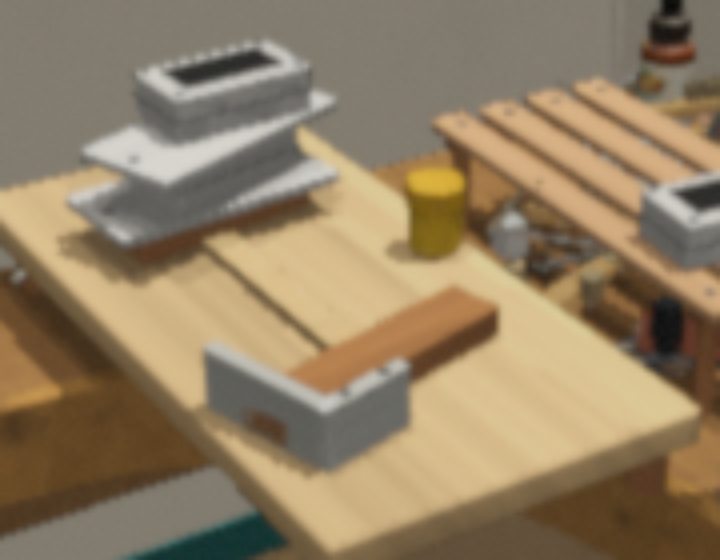

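The crop shows the lower mould twisted in line with plate_top, and the corner stop open towards the left and the far side. The two cameras disagree by a constant ~5 mm, so I'll calibrate against the board, whose position is known.

Run:
```python
from h import *
for n in ("top","side"):
    p=cap(n);print(n,fit(p,.046,(.435,.257),0,[(-.09,.09,-.175,.175)],.24,low=.006))
```

```text
top (array([ 0.4352,  0.2568, -0.0029]), np.float64(0.0142), np.int64(12965))
side (array([4.304e-01, 2.513e-01, 2.000e-04]), np.float64(0.0234), np.int64(6576))
```

The top camera puts the board on its stated position to within 0.3 mm, so I'll use it; the side camera, shifted by (+4.8,+5.7) mm, agrees. Now I'll work out the move.

```bash
cat > go.py <<'E'
import sys,numpy as np
from rig import status
from scipy.spatial.transform import Rotation as R
x,y,z,psi=map(float,sys.argv[1:5]);s=status.get_state();q=s["eef_rot"]
M=R.from_quat([q[1],q[2],q[3],q[0]]).as_matrix()
cur=np.arctan2(M[1,1],M[0,1])-np.pi/2
d=(psi-cur+np.pi/2)%np.pi-np.pi/2
a=psi+np.pi/2 if True else 0
cc=cur+d;ty=np.array([-np.sin(cc),np.cos(cc)]);tx=np.array([-np.cos(cc),-np.sin(cc)])  # tool z down
e=np.array([x,y,z])-s["position"]
print("t",round(s["time"],2),"pos",s["position"].round(4),"psi",round(cur,3),"tilt",M[:,2].round(3),"q",s["joint_positions"].round(2))
print("turn %.3f then tool shift (final frame) tx %.4f ty %.4f tz %.4f"%(-d,e[:2]@tx,e[:2]@ty,-e[2]), "F",s["wrist_force"].round(1),"w",round(s["gripper_width"]*94,1),"g",round(s["grip_force"],1))
E
python3 go.py .4439 .3488 .102 .038
```

```text
t 1.15 pos [0.1371 0.5584 0.2054] psi -0.241 tilt [-0. -0. -1.] q [ 1.18  0.21  1.54 -0.    1.39 -0.15]
turn -0.279 then tool shift (final frame) tx -0.2986 ty -0.2211 tz 0.1034 F [-0.6 -0.3  0.1] w 94.1 g 0.0
```

```bash
python3 -m creep '[[[0,0,0,-0.14],[0,0,0,-0.139],[-0.037,-0.027,0,0],[-0.037,-0.027,0,0],[-0.037,-0.028,0,0],[-0.037,-0.028,0,0],[-0.037,-0.028,0,0],[-0.037,-0.028,0,0],[-0.037,-0.028,0.02,0],[-0.037,-0.027,0.02,0],[0,0,0.01,0],[0,0,0,0]]]' 1 20; python3 go.py .4439 .3488 .102 .038
```

```text
time: 2.35
position: [0.4401, 0.3478, 0.1535]
eef_rot: [-0.002, -0.018, 1.0, -0.001]
wrist_force: [-0.1, 0.4, -0.1]
gripper_width: 0.996
grip_force: 0.0
t 2.35 pos [0.4401 0.3478 0.1535] psi 0.036 tilt [-0.004 -0.002 -1.   ] q [ 0.51  0.23  1.63  0.    1.29 -1.09]
turn -0.002 then tool shift (final frame) tx -0.0038 ty 0.0009 tz 0.0515 F [-0.1  0.4 -0.1] w 93.6 g 0.0
```

```bash
python3 -m creep '[[[-0.004,0.001,0.017,0],[0,0,0.017,0],[0,0,0.016,0],[0,0,0,0]]]' ; python3 go.py .4439 .3488 .102 .038; python3 -m creep '[[[0,0,0,0],[0,0,0,0],[0,0,0,0],[0,0,0,0],[0,0,0,0],[0,0,0,0]]]' 0.35 20;python3 go.py .6214 .3205 .09 -.033
```

```text
time: 2.75
position: [0.442, 0.3508, 0.1041]
eef_rot: [-0.002, -0.02, 1.0, -0.001]
wrist_force: [-1.7, 0.3, -0.3]
gripper_width: 1.003
grip_force: 0.0
t 2.75 pos [0.442  0.3508 0.1041] psi 0.041 tilt [-0.004 -0.002 -1.   ] q [ 0.52  0.29  1.66  0.    1.19 -1.09]
turn 0.003 then tool shift (final frame) tx -0.0018 ty -0.0021 tz 0.0021 F [-1.7  0.3 -0.3] w 94.3 g 0.0
time: 3.35
position: [0.4451, 0.3503, 0.1059]
eef_rot: [0.0, -0.019, 1.0, 0.0]
wrist_force: [0.3, 0.9, -0.6]
gripper_width: 0.526
grip_force: 0.0
t 3.35 pos [0.4451 0.3503 0.1059] psi 0.038 tilt [ 0.  0. -1.] q [ 0.51  0.29  1.66  0.    1.19 -1.09]
turn 0.071 then tool shift (final frame) tx -0.1772 ty -0.0240 tz 0.0159 F [ 0.3  0.9 -0.6] w 49.5 g 0.0
```

```bash
python3 -m creep '[[[0,0,0.003,0],[0,0,0,0],[0,0,0,0],[0,0,0,0]]]' 0.3 25;python3 -m creep '[[[0,0,-0.02,0],[0,0,-0.02,0],[0,0,-0.01,0],[0,0,0,0]]]';python3 go.py .6214 .3205 .09 -.033
```

```text
time: 3.75
position: [0.4455, 0.3501, 0.1033]
eef_rot: [0.001, -0.019, 1.0, -0.0]
wrist_force: [-0.1, -1.5, 5.3]
gripper_width: 0.444
grip_force: 25.0
time: 4.15
position: [0.4457, 0.3509, 0.1538]
eef_rot: [0.001, -0.019, 1.0, 0.001]
wrist_force: [-1.1, -0.1, -1.5]
gripper_width: 0.444
grip_force: 25.0
t 4.15 pos [0.4457 0.3509 0.1538] psi 0.038 tilt [ 0.002  0.002 -1.   ] q [ 0.51  0.24  1.62  0.    1.29 -1.09]
turn 0.071 then tool shift (final frame) tx -0.1766 ty -0.0246 tz 0.0638 F [-1.1 -0.1 -1.5] w 41.7 g 25.0
```

```bash
python3 -m creep '[[[0,0,0,0.071],[-0.035,-0.005,0,0],[-0.035,-0.005,0,0],[-0.035,-0.005,0,0],[-0.036,-0.005,0,0],[-0.036,-0.005,0.02,0],[0,0,0.02,0],[0,0,0,0],[0,0,0,0]]]';python3 - <<'E'
from h import *
p=cap("top");s=status.get_state();print(s["position"])
W=pts(p);z=W[...,2];m=(np.hypot(W[...,0]-.62,W[...,1]-.32)<.04)&(z>.1)&(z<.16);print(m.sum(),np.nanpercentile(z[m],[10,50,90]))
h=s["position"][2]+.019;print(h)
print(fit(p,h,(.62,.32),-.03,MO,.07,tol=.006,low=.008))
cv2.imwrite("pics/t2.png",cv2.resize(p["img"][90:230,170:350],None,fx=4,fy=4))
E
python3 go.py .6214 .3205 .068 -.033
```

```text
time: 5.05
position: [0.6193, 0.3192, 0.1104]
eef_rot: [-0.002, 0.016, 1.0, -0.001]
wrist_force: [-0.8, -0.1, 0.5]
gripper_width: 0.445
grip_force: 25.0
[0.62012211 0.3197588  0.11214255]
0 nan
0.13114255031857808
(array([ 0.612,  0.32 , -0.28 ]), np.float64(nan), np.int64(0))
t 5.1 pos [0.6201 0.3198 0.1121] psi -0.032 tilt [-0.001 -0.    -1.   ] q [ 0.35  0.54  1.29  0.    1.31 -1.19]
turn 0.001 then tool shift (final frame) tx -0.0013 ty 0.0008 tz 0.0441 F [ 0.2 -0.4 -1.1] w 41.8 g 25.0
  return np.nanmean(a, axis, out=out, keepdims=keepdims)
  return _methods._mean(a, axis=axis, dtype=dtype,
  ret = ret.dtype.type(ret / rcount)
```

View pics/t2.png

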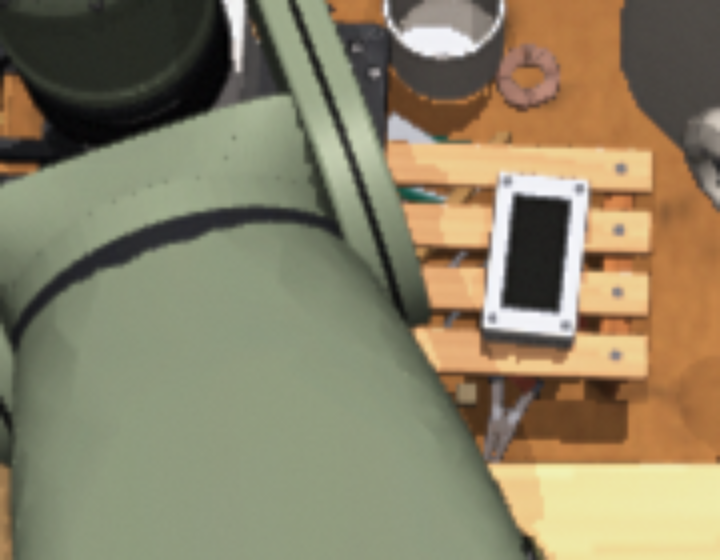

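The arm hides the held mould at the left end of the rack; only the original mould shows, at about (535,255) in the crop. There is slack across the rack, so I'll lower by feel.

```bash
python3 -m creep '[[[-0.001,0.001,0.015,0],[0,0,0.015,0],[0,0,0.01,0],[0,0,0,0],[0,0,0,0]]]'; python3 -m creep '[[[0,0,0.0015,0],[0,0,0.0015,0],[0,0,0,0]]]'; python3 go.py .6214 .3205 .067 -.033
```

```text
time: 5.6
position: [0.6215, 0.3204, 0.0719]
eef_rot: [-0.001, 0.016, 1.0, -0.0]
wrist_force: [-0.5, -0.1, -1.3]
gripper_width: 0.444
grip_force: 25.0
time: 5.9
position: [0.6223, 0.3205, 0.0699]
eef_rot: [0.0, 0.016, 1.0, 0.0]
wrist_force: [-0.2, -0.6, -1.3]
gripper_width: 0.445
grip_force: 25.0
t 5.9 pos [0.6223 0.3205 0.0699] psi -0.033 tilt [ 0.  0. -1.] q [ 0.35  0.59  1.31 -0.    1.24 -1.19]
turn 0.000 then tool shift (final frame) tx 0.0009 ty -0.0000 tz 0.0029 F [-0.2 -0.6 -1.3] w 41.8 g 25.0
```

```bash
python3 -m creep '[[[0,0,0.0015,0],[0,0,0.001,0],[0,0,0.001,0],[0,0,0,0]]]'; python3 go.py .6214 .3205 .067 -.033
```

```text
time: 6.3
position: [0.6222, 0.3205, 0.0674]
eef_rot: [0.0, 0.016, 1.0, 0.0]
wrist_force: [-2.9, -1.3, 5.7]
gripper_width: 0.442
grip_force: 25.0
t 6.3 pos [0.6222 0.3205 0.0674] psi -0.033 tilt [ 0.  0. -1.] q [ 0.35  0.59  1.31 -0.    1.24 -1.19]
turn 0.000 then tool shift (final frame) tx 0.0008 ty -0.0000 tz 0.0004 F [-2.9 -1.3  5.7] w 41.6 g 25.0
```

```bash
python3 -m creep '[[[0,0,0,0],[0,0,0,0],[0,0,0,0],[0,0,-0.02,0],[0,0,-0.03,0],[0,0,-0.03,0]]]' 0.66;  python3 - <<'E'
from h import *
B=np.array([.0048,.0057,0])
for n in ("top","side"):
    p=cap(n);b=B if n=="side" else 0*B
    for nm,h,c,r,R in (("mould_L",.086,(.62,.32),MO,.07),("plate_top",.098,(.434,.342),PL,.11),("mould_low",.092,(.417,.332),MO,.07),("plate_low",.068,(.428,.341),PL,.11),("mould_rack",.086,(.611,.172),MO,.07)):
        x,l,k=fit(p,h,(c[0]-b[0],c[1]-b[1]),0 if nm!="plate_top" else .34,r,R);print(n,nm,(x+b).round(4),l,k)
E
python3 go.py .443 .3456 .14 .345
```

```text
time: 6.9
position: [0.6214, 0.3202, 0.1458]
eef_rot: [-0.001, 0.016, 1.0, -0.0]
wrist_force: [0.4, -1.0, 0.4]
gripper_width: 0.662
grip_force: 0.0
top mould_L [ 0.612  0.32  -0.25 ] nan 0
top plate_top [0.436 0.327 0.19 ] 0.0 0
top mould_low [ 0.409  0.332 -0.25 ] 0.0 0
top plate_low [ 0.435  0.311 -0.1  ] 0.0 0
top mould_rack [ 0.6119  0.1717 -0.1017] 0.0178 856
side mould_L [ 0.6192  0.32   -0.0276] 0.0113 267
side plate_top [0.4344 0.3426 0.3462] 0.0099 777
side mould_low [0.4177 0.3318 0.3459] 0.0458 128
side plate_low [0.4285 0.3414 0.0573] 0.0108 474
side mould_rack [ 0.6114  0.1725 -0.1055] 0.0133 383
t 7.0 pos [0.6257 0.3219 0.1521] psi -0.033 tilt [ 0.01   0.004 -1.   ] q [ 0.35  0.51  1.25  0.    1.37 -1.19]
turn -0.378 then tool shift (final frame) tx 0.1639 ty 0.0841 tz 0.0121 F [-0.5 -0.2  0.3] w 62.2 g 0.0
  return _methods._mean(a, axis=axis, dtype=dtype,
  ret = ret.dtype.type(ret / rcount)
```

```bash
python3 -m creep '[[[0,0,0,-0.13],[0,0,0,-0.13],[0,0,0,-0.118],[0.041,0.021,0,0],[0.041,0.021,0,0],[0.041,0.021,0.006,0],[0.041,0.021,0.006,0],[0,0,0,0],[0,0,0,0],[0,0,0,0]]]' 0.9 30; python3 go.py .4437 .3458 .08 .346
```

```text
time: 8.0
position: [0.4407, 0.3442, 0.1343]
eef_rot: [0.001, -0.172, 0.985, 0.0]
wrist_force: [0.6, 0.1, 0.1]
gripper_width: 0.901
grip_force: 0.0
t 8.0 pos [0.4407 0.3442 0.1343] psi 0.345 tilt [ 0.002  0.    -1.   ] q [ 0.51  0.24  1.65 -0.    1.24 -1.41]
turn -0.001 then tool shift (final frame) tx -0.0034 ty 0.0005 tz 0.0543 F [0.6 0.1 0.1] w 84.7 g 0.0
```

```bash
python3 -m creep '[[[-0.003,0,0.018,0],[0,0,0.018,0],[0,0,0.017,0],[0,0,0,0],[0,0,0,0]]]'; python3 go.py .4437 .3458 .08 .346;python3 -m creep '[[[0,0,0,0],[0,0,0,0],[0,0,0,0],[0,0,0,0],[0,0,0,0],[0,0,0,0]]]' 0.5 30; python3 go.py .4437 .3458 .08 .346
```

```text
time: 8.5
position: [0.4435, 0.345, 0.0813]
eef_rot: [0.0, -0.171, 0.985, 0.0]
wrist_force: [1.1, -0.2, -0.0]
gripper_width: 0.897
grip_force: 0.0
t 8.5 pos [0.4435 0.345  0.0813] psi 0.344 tilt [ 0.  0. -1.] q [ 0.51  0.31  1.69 -0.    1.14 -1.41]
turn -0.002 then tool shift (final frame) tx -0.0004 ty 0.0007 tz 0.0013 F [ 1.1 -0.2 -0. ] w 84.4 g 0.0
time: 9.1
position: [0.4424, 0.3453, 0.0818]
eef_rot: [0.001, -0.172, 0.985, 0.0]
wrist_force: [0.4, -0.4, 3.3]
gripper_width: 0.585
grip_force: 30.0
t 9.1 pos [0.4424 0.3453 0.0818] psi 0.345 tilt [ 0.001  0.001 -1.   ] q [ 0.51  0.31  1.69  0.    1.14 -1.41]
turn -0.001 then tool shift (final frame) tx -0.0013 ty -0.0000 tz 0.0018 F [ 0.4 -0.4  3.3] w 55.0 g 30.0
```

```bash
python3 -m creep '[[[0,0,-0.015,0],[0,0,-0.02,0],[0,0,-0.025,0],[0,0,0,0]]]'; python3 go.py .4443 .1887 .10 .25
```

```text
time: 9.5
position: [0.4448, 0.3466, 0.1456]
eef_rot: [0.004, -0.172, 0.985, 0.001]
wrist_force: [0.9, 0.8, -0.7]
gripper_width: 0.596
grip_force: 30.0
t 9.5 pos [0.4448 0.3466 0.1456] psi 0.345 tilt [ 0.007  0.004 -1.   ] q [ 0.51  0.23  1.64 -0.    1.26 -1.41]
turn 0.095 then tool shift (final frame) tx 0.0396 ty -0.1529 tz 0.0456 F [ 0.9  0.8 -0.7] w 56.0 g 30.0
```

```bash
python3 -m creep '[[[0,0,0,0.095],[0.01,-0.038,0,0],[0.01,-0.038,0,0],[0.01,-0.038,0,0],[0.01,-0.039,0,0],[0,0,0.015,0],[0,0,0.015,0],[0,0,0,0],[0,0,0,0]]]'
python3 - <<'E'
from h import *
p=cap("side");B=np.array([.0048,.0057,0]);b=B
s=status.get_state();print(s["position"])
h=s["position"][2]+.0165
x,l,k=fit(p,h,(.4356-b[0],.1865-b[1]),.25,PL,.1,tol=.004,low=.006);print((x+b).round(4),l,k)
for nm,h,c,y,r,R in (("mould_low",.092,(.417,.332),.35,MO,.07),("plate_low",.068,(.428,.341),.06,PL,.11)):
    x,l,k=fit(p,h,(c[0]-b[0],c[1]-b[1]),y,r,R);print(nm,(x+b).round(4),l,k)
cv2.imwrite("pics/s3.png",cv2.resize(p["img"][130:290,150:350],None,fx=4,fy=3.7))
E
python3 go.py .4443 .1887 .053 .25
```

```text
time: 10.4
position: [0.4405, 0.1868, 0.1105]
eef_rot: [-0.001, -0.125, 0.992, -0.0]
wrist_force: [0.6, 0.4, -1.1]
gripper_width: 0.589
grip_force: 30.0
[0.44122236 0.18707149 0.11122988]
[0.4309 0.1835 0.2499] 0.0284 1049
mould_low [0.4348 0.3442 0.2316] 0.012 341
plate_low [0.4283 0.3408 0.0454] 0.0088 455
t 10.45 pos [0.4412 0.1871 0.1112] psi 0.251 tilt [-0. -0. -1.] q [ 0.22  0.11  1.87 -0.    1.17 -1.6 ]
turn 0.001 then tool shift (final frame) tx -0.0034 ty 0.0008 tz 0.0582 F [ 0.1 -0.9 -1.2] w 55.2 g 30.0
```

View pics/s3.png

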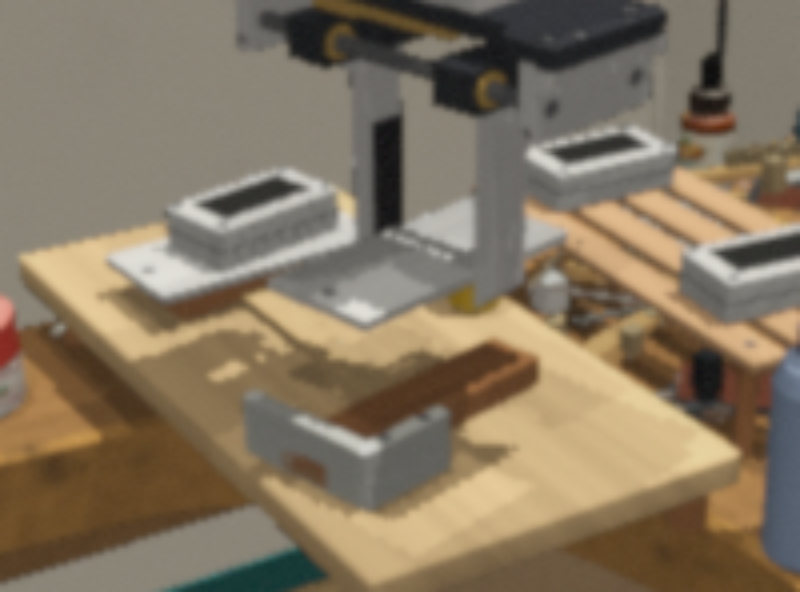

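The plate is held level at about (410,260) in the crop, with the stop below it and mould_low sitting alone on plate_low. I'll lower it outside the stops and then push in.

```bash
python3 -m creep '[[[-0.005,0.001,0.015,0],[0,0,0.015,0],[0,0,0.015,0],[0,0,0.008,0],[0,0,0,0],[0,0,0,0]]]'; python3 go.py .4361 .1784 .0515 .25
```

```text
time: 11.05
position: [0.4464, 0.1894, 0.0588]
eef_rot: [0.001, -0.125, 0.992, 0.0]
wrist_force: [0.7, 0.0, -0.6]
gripper_width: 0.588
grip_force: 30.0
t 11.05 pos [0.4464 0.1894 0.0588] psi 0.251 tilt [ 0.001  0.    -1.   ] q [ 0.22  0.2   1.89 -0.    1.05 -1.6 ]
turn 0.001 then tool shift (final frame) tx 0.0127 ty -0.0081 tz 0.0073 F [ 0.7  0.  -0.6] w 55.3 g 30.0
```

```bash
python3 -m creep '[[[0,0,0.003,0],[0,0,0.0015,0],[0,0,0.001,0],[0,0,0,0]]]'; python3 -m creep '[[[0,0,0.001,0],[0,0,0.0005,0],[0,0,0,0],[0,0,0,0]]]'; python3 go.py .4361 .1784 .0515 .25
```

```text
time: 11.45
position: [0.446, 0.1891, 0.0528]
eef_rot: [0.0, -0.125, 0.992, 0.0]
wrist_force: [1.2, -0.5, -1.1]
gripper_width: 0.594
grip_force: 30.2
time: 11.85
position: [0.4462, 0.1892, 0.0517]
eef_rot: [0.0, -0.125, 0.992, -0.0]
wrist_force: [-0.9, -0.8, 5.3]
gripper_width: 0.592
grip_force: 30.1
t 11.85 pos [0.4462 0.1892 0.0517] psi 0.25 tilt [ 0.001  0.    -1.   ] q [ 0.22  0.21  1.89 -0.    1.04 -1.6 ]
turn 0.000 then tool shift (final frame) tx 0.0125 ty -0.0079 tz 0.0002 F [-0.9 -0.8  5.3] w 55.7 g 30.1
```

Touching the riser. Next: push in sideways, then along.

```bash
python3 -m creep '[[[0.004,-0.003,0,0],[0.004,-0.003,0,0],[0.002,-0.002,0,0],[0,0,0,0]]]';python3 -m creep '[[[0,-0.002,0,0],[0,0,0,0],[0,0,0,0]]]'; python3 go.py .4361 .1784 .0515 .25
```

```text
time: 12.25
position: [0.4387, 0.1788, 0.0517]
eef_rot: [0.001, -0.125, 0.992, 0.0]
wrist_force: [0.2, 1.4, 4.9]
gripper_width: 0.594
grip_force: 30.0
time: 12.55
position: [0.4388, 0.1786, 0.0518]
eef_rot: [0.0, -0.124, 0.992, 0.002]
wrist_force: [-0.9, 7.0, 5.5]
gripper_width: 0.591
grip_force: 30.0
t 12.55 pos [0.4388 0.1786 0.0518] psi 0.249 tilt [ 0.     0.003 -1.   ] q [ 0.2   0.19  1.92  0.    1.03 -1.62]
turn -0.001 then tool shift (final frame) tx 0.0027 ty 0.0005 tz 0.0003 F [-0.9  7.   5.5] w 55.5 g 30.0
```

```bash
python3 -m creep '[[[0.0015,0,0,0],[0.001,0,0,0],[0,0,0,0]]]'; python3 -m creep '[[[0.0015,0,0,0],[0,0,0,0]]]'; python3 go.py .4361 .1784 .0515 .25
```

```text
time: 12.85
position: [0.4378, 0.1783, 0.0518]
eef_rot: [0.002, -0.124, 0.992, 0.002]
wrist_force: [3.4, 7.8, 2.2]
gripper_width: 0.59
grip_force: 30.0
time: 13.05
position: [0.4364, 0.178, 0.0518]
eef_rot: [0.002, -0.124, 0.992, 0.002]
wrist_force: [3.9, 7.7, 1.4]
gripper_width: 0.591
grip_force: 30.0
t 13.05 pos [0.4364 0.178  0.0518] psi 0.249 tilt [ 0.004  0.004 -1.   ] q [ 0.2   0.18  1.93  0.    1.03 -1.62]
turn -0.001 then tool shift (final frame) tx 0.0002 ty 0.0005 tz 0.0003 F [3.9 7.7 1.4] w 55.5 g 30.0
```

```bash
python3 -m creep '[[[0.001,0,0,0],[0.001,0,0,0],[0,0,0,0]]]'; python3 -m creep '[[[0.0015,0,0,0],[0.0015,0,0,0],[0,0,0,0]]]'; python3 -m creep '[[[0,-0.002,0,0],[0,0,0,0]]]';python3 go.py .4361 .1784 .0515 .25
```

```text
time: 13.35
position: [0.4345, 0.1775, 0.0518]
eef_rot: [0.002, -0.124, 0.992, 0.002]
wrist_force: [2.7, 8.2, 1.0]
gripper_width: 0.594
grip_force: 30.0
time: 13.65
position: [0.4345, 0.1775, 0.0525]
eef_rot: [0.005, -0.124, 0.992, 0.002]
wrist_force: [8.4, 10.1, -2.5]
gripper_width: 0.588
grip_force: 30.0
time: 13.85
position: [0.4345, 0.1774, 0.0525]
eef_rot: [0.005, -0.123, 0.992, 0.004]
wrist_force: [7.8, 14.3, -1.6]
gripper_width: 0.589
grip_force: 30.0
t 13.85 pos [0.4345 0.1774 0.0525] psi 0.247 tilt [ 0.009  0.01  -1.   ] q [ 0.2   0.17  1.94  0.01  1.02 -1.63]
turn -0.003 then tool shift (final frame) tx -0.0018 ty 0.0006 tz 0.0010 F [ 7.8 14.3 -1.6] w 55.4 g 30.0
```

```bash
python3 -m creep '[[[0,0,0,0],[0,0,0,0],[0,0,0,0],[-0.003,0.003,-0.02,0],[0,0,-0.03,0],[0,0,-0.03,0],[0,0,0,0]]]' 0.78
python3 - <<'E'
from h import *
p=cap("side");b=np.array([.0048,.0057,0])
for nm,h,c,y,r,R in (("mould_low",.092,(.435,.344),.23,MO,.07),("plate_low",.068,(.428,.341),.06,PL,.11),("plate_home",.068,(.425,.176),.25,PL,.1),("stop",.076,(.425,.176),.25,CS,.1)):
    x,l,k=fit(p,h,(c[0]-b[0],c[1]-b[1]),y,r,R);print(nm,(x+b).round(4),l,k)
cv2.imwrite("pics/s4.png",cv2.resize(p["img"][150:290,170:330],None,fx=4.5,fy=4.2))
E
python3 go.py .4348 .3442 .13 .2316
```

```text
time: 14.55
position: [0.4347, 0.1765, 0.1343]
eef_rot: [0.003, -0.125, 0.992, -0.0]
wrist_force: [1.2, -0.4, -0.3]
gripper_width: 0.783
grip_force: 0.0
mould_low [0.4346 0.3443 0.2156] 0.0155 352
plate_low [0.4284 0.341  0.0497] 0.0097 482
plate_home [0.4198 0.1754 0.2327] 0.0364 1209
stop [0.4267 0.1767 0.2473] 0.0091 207
t 14.6 pos [0.4332 0.1762 0.1322] psi 0.25 tilt [ 0.002 -0.    -1.   ] q [ 0.2   0.05  1.88 -0.    1.21 -1.62]
turn 0.018 then tool shift (final frame) tx -0.0401 ty 0.1631 tz 0.0022 F [-0.3  0.2 -0.2] w 73.1 g 0.0
```

View pics/s4.png

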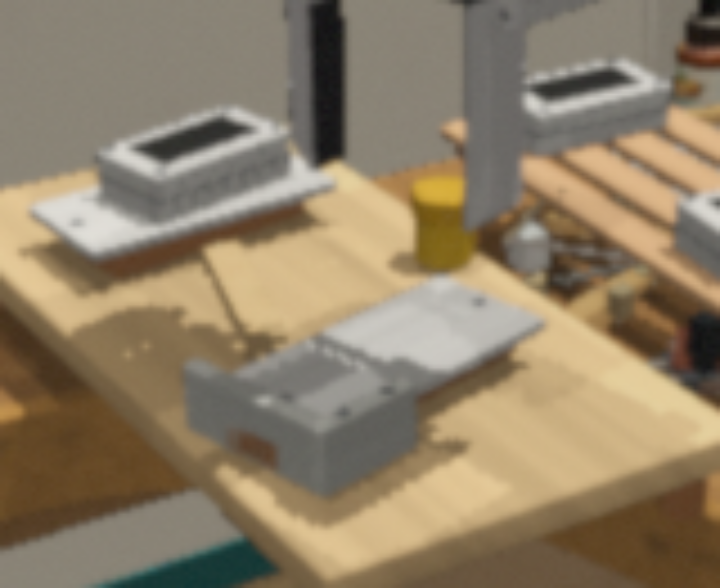

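The plate sits in the corner against both stops (about (370,340) in the crop). The lower mould is next.

```bash
python3 -m creep '[[[-0.01,0.041,-0.01,0.02],[-0.01,0.041,0,0],[-0.01,0.041,0,0],[-0.01,0.041,0,0],[0,0,0,0],[0,0,0,0]]]' 0.85 25; python3 go.py .4347 .3443 .074 .223
```

```text
time: 15.2
position: [0.4313, 0.3445, 0.1385]
eef_rot: [-0.002, -0.116, 0.993, -0.001]
wrist_force: [-0.1, -0.2, -0.8]
gripper_width: 0.848
grip_force: 0.0
t 15.2 pos [0.4313 0.3445 0.1385] psi 0.232 tilt [-0.004 -0.003 -1.   ] q [ 0.52  0.23  1.66 -0.    1.26 -1.28]
turn 0.009 then tool shift (final frame) tx -0.0032 ty -0.0009 tz 0.0645 F [-0.1 -0.2 -0.8] w 79.7 g 0.0
```

```bash
python3 -m creep '[[[-0.003,-0.001,0.02,0.009],[0,0,0.02,0],[0,0,0.015,0],[0,0,0.008,0],[0,0,0,0],[0,0,0,0]]]' 0.6; python3 go.py .4347 .3443 .074 .223; python3 -m creep '[[[0,0,0,0],[0,0,0,0],[0,0,0,0],[0,0,0,0],[0,0,0,0]]]' 0.3 25; python3 go.py .6190 .2455 .1 -.033
```

```text
time: 15.8
position: [0.4367, 0.3447, 0.0784]
eef_rot: [0.0, -0.11, 0.994, 0.0]
wrist_force: [-0.6, 0.5, -0.6]
gripper_width: 0.602
grip_force: 0.0
t 15.8 pos [0.4367 0.3447 0.0784] psi 0.221 tilt [ 0.  0. -1.] q [ 0.51  0.3   1.7  -0.    1.13 -1.28]
turn -0.002 then tool shift (final frame) tx 0.0020 ty 0.0001 tz 0.0044 F [-0.6  0.5 -0.6] w 56.6 g 0.0
time: 16.3
position: [0.437, 0.3454, 0.0791]
eef_rot: [0.001, -0.11, 0.994, 0.0]
wrist_force: [-0.6, 0.5, 4.7]
gripper_width: 0.445
grip_force: 25.0
t 16.3 pos [0.437  0.3454 0.0791] psi 0.221 tilt [ 0.002  0.001 -1.   ] q [ 0.51  0.3   1.7  -0.    1.13 -1.28]
turn 0.254 then tool shift (final frame) tx -0.1852 ty -0.0938 tz -0.0209 F [-0.6  0.5  4.7] w 41.8 g 25.0
```

```bash
python3 -m creep '[[[0,0,-0.02,0],[0,0,-0.02,0],[0,0,-0.02,0],[0,0,0,0.127],[0,0,0,0.127],[-0.037,-0.019,0,0],[-0.037,-0.019,0,0],[-0.037,-0.019,0,0],[-0.037,-0.019,0,0],[-0.037,-0.018,0,0],[0,0,0.02,0],[0,0,0.02,0],[0,0,0,0],[0,0,0,0]]]'; python3 go.py .6210 .2455 .073 -.033
```

```text
time: 17.7
position: [0.617, 0.2448, 0.0969]
eef_rot: [-0.001, 0.016, 1.0, -0.0]
wrist_force: [0.2, 0.1, -1.2]
gripper_width: 0.442
grip_force: 25.0
t 17.7 pos [0.617  0.2448 0.0969] psi -0.033 tilt [-0.003 -0.001 -1.   ] q [ 0.25  0.49  1.4   0.    1.26 -1.29]
turn 0.000 then tool shift (final frame) tx -0.0039 ty 0.0009 tz 0.0239 F [ 0.2  0.1 -1.2] w 41.5 g 25.0
```

```bash
python3 -m creep '[[[-0.002,0.001,0.01,0],[0,0,0.007,0],[0,0,0.003,0],[0,0,0,0],[0,0,0,0]]]'; python3 -m creep '[[[0,0,0.0015,0],[0,0,0.0015,0],[0,0,0,0]]]'; python3 go.py .6210 .2455 .073 -.033
```

```text
time: 18.2
position: [0.6203, 0.246, 0.0783]
eef_rot: [0.0, 0.016, 1.0, 0.0]
wrist_force: [-0.1, 0.6, -1.7]
gripper_width: 0.445
grip_force: 25.0
time: 18.5
position: [0.6201, 0.2458, 0.075]
eef_rot: [-0.0, 0.016, 1.0, -0.0]
wrist_force: [-0.4, -0.4, -2.1]
gripper_width: 0.445
grip_force: 25.0
t 18.5 pos [0.6201 0.2458 0.075 ] psi -0.033 tilt [-0. -0. -1.] q [ 0.25  0.52  1.41 -0.    1.22 -1.29]
turn 0.000 then tool shift (final frame) tx -0.0009 ty -0.0003 tz 0.0020 F [-0.4 -0.4 -2.1] w 41.8 g 25.0
```

```bash
python3 -m creep '[[[0,0,0.0015,0],[0,0,0.001,0],[0,0,0,0]]]'; python3 -m creep '[[[0,0,0.001,0],[0,0,0,0]]]'; python3 go.py .6210 .2455 .073 -.033
```

```text
time: 18.8
position: [0.6204, 0.2459, 0.0732]
eef_rot: [0.0, 0.016, 1.0, 0.0]
wrist_force: [-1.8, -0.6, 0.4]
gripper_width: 0.442
grip_force: 25.0
time: 19.0
position: [0.6204, 0.2459, 0.0732]
eef_rot: [0.0, 0.016, 1.0, -0.0]
wrist_force: [-2.0, -0.3, 5.1]
gripper_width: 0.444
grip_force: 25.0
t 19.0 pos [0.6204 0.2459 0.0732] psi -0.033 tilt [ 0. -0. -1.] q [ 0.25  0.52  1.41 -0.    1.21 -1.29]
turn 0.000 then tool shift (final frame) tx -0.0006 ty -0.0004 tz 0.0002 F [-2.  -0.3  5.1] w 41.7 g 25.0
```

```bash
python3 -m creep '[[[0,0,0,0],[0,0,0,0],[0,0,0,0],[0,0,-0.02,0],[0,0,-0.03,0],[0,0,-0.03,0],[0,0,0,0]]]' 0.62;  python3 - <<'E'
from h import *
B=np.array([.0048,.0057,0])
for n in ("side","top"):
    p=cap(n);b=B if n=="side" else 0*B
    for nm,h,c,y,r,R in (("mould_L",.086,(.62,.32),0,MO,.07),("mould_M",.086,(.619,.246),0,MO,.07),("mould_rack",.086,(.611,.172),-.1,MO,.07),("plate_low",.068,(.428,.341),.06,PL,.1),("home",.068,(.427,.177),.25,PL,.1),("stop",.076,(.425,.176),.25,CS,.1)):
        x,l,k=fit(p,h,(c[0]-b[0],c[1]-b[1]),y,r,R);print(n,nm,(x+b).round(4),l,k)
E
python3 go.py .428 .341 .13 .05
```

```text
time: 19.7
position: [0.624, 0.2469, 0.1574]
eef_rot: [0.005, 0.016, 1.0, 0.001]
wrist_force: [1.2, 0.6, -0.8]
gripper_width: 0.619
grip_force: 0.0
side mould_L [ 0.6191  0.3199 -0.0311] 0.0842 359
side mould_M [ 0.6161  0.246  -0.0426] 0.1377 511
side mould_rack [ 0.6111  0.1725 -0.106 ] 0.0648 481
side plate_low [0.4282 0.3424 0.0808] 0.0122 805
side home [0.4199 0.1754 0.2384] 0.0361 1200
side stop [0.4266 0.177  0.249 ] 0.0087 201
top mould_L [ 0.616   0.3125 -0.2068] 0.0014 2
top mould_M [ 0.596  0.256 -0.15 ] 0.0 0
top mould_rack [ 0.603  0.187 -0.35 ] 0.0 0
top plate_low [0.4277 0.3417 0.0751] 0.0173 2003
top home [0.419 0.177 0.   ] nan 0
top stop [0.417 0.176 0.   ] nan 0
t 19.8 pos [0.6207 0.246  0.1521] psi -0.033 tilt [ 0.002  0.    -1.   ] q [ 0.25  0.44  1.35  0.    1.35 -1.29]
turn -0.083 then tool shift (final frame) tx 0.1877 ty 0.1045 tz 0.0221 F [-1.  -0.2 -0.5] w 58.5 g 0.0
  return _methods._mean(a, axis=axis, dtype=dtype,
  ret = ret.dtype.type(ret / rcount)
```

```bash
python3 go.py .4378 .3427 .13 .077; python3 -m creep '[[[0,0,0,-0.11],[0.035,0.022,0,0],[0.035,0.022,0,0],[0.035,0.022,0,0],[0.035,0.022,0.005,0],[0.034,0.023,0.005,0],[0,0,0.01,0],[0,0,0,0]]]' 0.88 30; python3 go.py .4378 .3427 .0565 .077
```

```text
t 19.8 pos [0.6207 0.246  0.1521] psi -0.033 tilt [ 0.002  0.    -1.   ] q [ 0.25  0.44  1.35  0.    1.35 -1.29]
turn -0.110 then tool shift (final frame) tx 0.1749 ty 0.1105 tz 0.0221 F [-1.  -0.2 -0.5] w 58.5 g 0.0
time: 20.6
position: [0.4355, 0.3422, 0.1283]
eef_rot: [-0.003, -0.04, 0.999, -0.002]
wrist_force: [0.4, -0.8, 0.1]
gripper_width: 0.882
grip_force: 0.0
t 20.6 pos [0.4355 0.3422 0.1283] psi 0.079 tilt [-0.005 -0.003 -1.   ] q [ 0.51  0.24  1.67 -0.    1.24 -1.14]
turn 0.002 then tool shift (final frame) tx -0.0024 ty 0.0003 tz 0.0718 F [ 0.4 -0.8  0.1] w 82.9 g 0.0
```

```bash
python3 -m creep '[[[0,0,0.02,0],[0,0,0.02,0],[0,0,0.015,0],[0,0,0.01,0],[0,0,0,0],[0,0,0,0]]]'; python3 go.py .4378 .3427 .0565 .077
```

```text
time: 21.2
position: [0.4388, 0.343, 0.0667]
eef_rot: [0.0, -0.038, 0.999, 0.0]
wrist_force: [-0.5, 0.6, -0.3]
gripper_width: 0.881
grip_force: 0.0
t 21.2 pos [0.4388 0.343  0.0667] psi 0.077 tilt [ 0.  0. -1.] q [ 0.51  0.32  1.71 -0.    1.11 -1.14]
turn -0.000 then tool shift (final frame) tx 0.0010 ty -0.0002 tz 0.0102 F [-0.5  0.6 -0.3] w 82.8 g 0.0
```

```bash
python3 -m creep '[[[0,0,0.007,0],[0,0,0.004,0],[0,0,0,0],[0,0,0,0]]]' 0.65;python3 go.py .4378 .3427 .0565 .077;  python3 -m creep '[[[0,0,0,0],[0,0,0,0],[0,0,0,0],[0,0,0,0]]]' 0.5 35; python3 go.py .4378 .3427 .0565 .077
```

```text
time: 21.6
position: [0.4381, 0.3432, 0.0557]
eef_rot: [0.0, -0.039, 0.999, 0.0]
wrist_force: [-0.2, 0.7, 0.2]
gripper_width: 0.654
grip_force: 0.0
t 21.6 pos [0.4381 0.3432 0.0557] psi 0.077 tilt [ 0.  0. -1.] q [ 0.51  0.34  1.71 -0.    1.09 -1.14]
turn 0.000 then tool shift (final frame) tx 0.0004 ty -0.0004 tz -0.0008 F [-0.2  0.7  0.2] w 61.5 g 0.0
time: 22.0
position: [0.4384, 0.3433, 0.0559]
eef_rot: [0.0, -0.039, 0.999, 0.0]
wrist_force: [0.8, 0.4, 0.9]
gripper_width: 0.591
grip_force: 35.0
t 22.0 pos [0.4384 0.3433 0.0559] psi 0.077 tilt [ 0.  0. -1.] q [ 0.51  0.34  1.71  0.    1.09 -1.14]
turn 0.000 then tool shift (final frame) tx 0.0006 ty -0.0005 tz -0.0006 F [0.8 0.4 0.9] w 55.5 g 35.0
```

```bash
python3 -m creep '[[[0,0,-0.02,0],[0,0,-0.025,0],[0,0,-0.025,0],[0,0,0,0]]]'; python3 go.py .4374 .1823 .10 .249
```

```text
time: 22.4
position: [0.4409, 0.3447, 0.1293]
eef_rot: [0.004, -0.039, 0.999, 0.002]
wrist_force: [0.7, 0.7, -0.6]
gripper_width: 0.588
grip_force: 35.0
t 22.4 pos [0.4409 0.3447 0.1293] psi 0.077 tilt [ 0.007  0.004 -1.   ] q [ 0.51  0.24  1.66  0.    1.23 -1.14]
turn -0.172 then tool shift (final frame) tx 0.0434 ty -0.1565 tz 0.0293 F [ 0.7  0.7 -0.6] w 55.2 g 35.0
```

```bash
python3 -m creep '[[[0,0,-0.01,-0.086],[0.011,-0.039,0,-0.086],[0.011,-0.039,0,0],[0.011,-0.039,0,0],[0.011,-0.039,0,0],[0,0,0,0],[0,0,0,0],[0,0,0,0]]]'; python3 go.py .4374 .1823 .10 .249
python3 - <<'E'
from h import *
p=cap("side");b=np.array([.0048,.0057,0])
s=status.get_state();print(s["position"])
h=s["position"][2]+.0122
x,l,k=fit(p,h,(.427-b[0],.18-b[1]),.25,PL,.1,tol=.004,low=.006);print((x+b).round(4),l,k)
cv2.imwrite("pics/s5.png",cv2.resize(p["img"][150:290,170:330],None,fx=4.5,fy=4.2))
E
```

```text
time: 23.2
position: [0.4302, 0.1819, 0.135]
eef_rot: [-0.0, -0.124, 0.992, 0.0]
wrist_force: [-0.7, 0.9, -1.4]
gripper_width: 0.592
grip_force: 35.0
t 23.2 pos [0.4302 0.1819 0.135 ] psi 0.25 tilt [-0.001  0.    -1.   ] q [ 0.21  0.05  1.87  0.    1.22 -1.61]
turn 0.001 then tool shift (final frame) tx -0.0070 ty -0.0014 tz 0.0350 F [-0.7  0.9 -1.4] w 55.7 g 35.0
[0.43033335 0.18221403 0.13516809]
[0.4188 0.1785 0.2577] 0.0345 1118
```

View pics/s5.png

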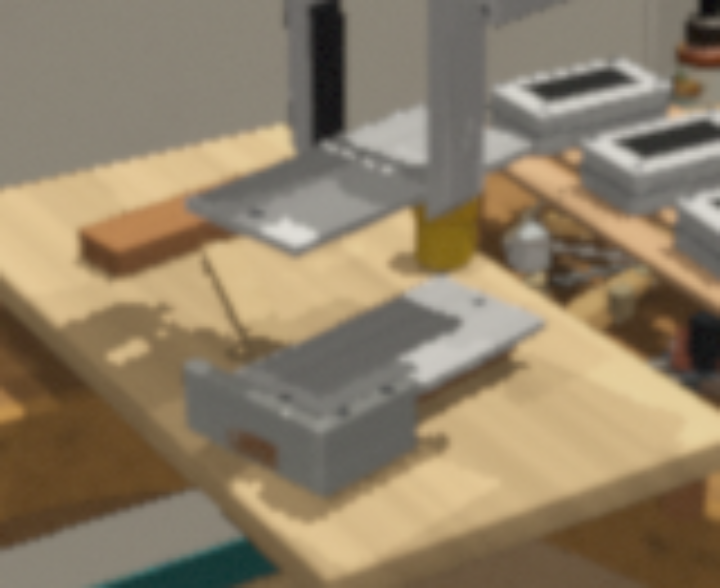

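The second plate is held level above the pile. Next: shift, lower to just above the first plate, and release.

```bash
python3 -m creep '[[[-0.009,-0.001,0.015,0],[0,0,0.015,0],[0,0,0.015,0],[0,0,0.01,0],[0,0,0,0],[0,0,0,0]]]'; python3 go.py .4395 .1833 .070 .249
```

```text
time: 23.85
position: [0.4396, 0.1831, 0.0807]
eef_rot: [-0.0, -0.125, 0.992, 0.0]
wrist_force: [0.7, 0.3, -0.9]
gripper_width: 0.587
grip_force: 35.0
t 23.85 pos [0.4396 0.1831 0.0807] psi 0.25 tilt [-0.  0. -1.] q [ 0.21  0.14  1.9   0.    1.1  -1.61]
turn 0.001 then tool shift (final frame) tx 0.0000 ty 0.0002 tz 0.0107 F [ 0.7  0.3 -0.9] w 55.1 g 35.0
```

```bash
python3 -m creep '[[[0,0,0.005,0],[0,0,0.004,0],[0,0,0.001,0],[0,0,0,0],[0,0,0,0]]]'; python3 go.py .4395 .1833 .070 .249
```

```text
time: 24.35
position: [0.4397, 0.1826, 0.0708]
eef_rot: [0.0, -0.124, 0.992, 0.0]
wrist_force: [0.3, -0.1, -1.7]
gripper_width: 0.59
grip_force: 35.0
t 24.35 pos [0.4397 0.1826 0.0708] psi 0.249 tilt [ 0.  0. -1.] q [ 0.21  0.16  1.9  -0.    1.08 -1.61]
turn 0.000 then tool shift (final frame) tx -0.0000 ty 0.0008 tz 0.0008 F [ 0.3 -0.1 -1.7] w 55.4 g 35.0
```

```bash
python3 -m creep '[[[0,0,0.001,0],[0,0,0,0]]]';python3 -m creep '[[[0,0,0,0],[0,0,0,0],[0,0,0,0],[0,0,-0.01,0],[0,0,0,0]]]' 0.85;  python3 - <<'E'
from h import *
p=cap("side");b=np.array([.0048,.0057,0])
x,l,k=fit(p,.074,(.429-b[0],.18-b[1]),.25,PL,.1,tol=.0018,low=.0035);print((x+b).round(4),l,k)
W=pts(p);m=np.hypot(W[...,0]+b[0]-.45,W[...,1]+b[1]-.185)<.02;print(np.nanpercentile(W[...,2][m],[10,50,90]))
E
python3 go.py .4361 .1783 .0515 .249
```

```text
time: 24.55
position: [0.4396, 0.1825, 0.0697]
eef_rot: [0.0, -0.124, 0.992, 0.0]
wrist_force: [-0.4, 0.3, -1.9]
gripper_width: 0.586
grip_force: 35.0
time: 25.05
position: [0.4409, 0.1829, 0.0813]
eef_rot: [0.002, -0.124, 0.992, 0.0]
wrist_force: [-0.0, -0.8, 0.1]
gripper_width: 0.847
grip_force: 0.0
[0.4189 0.1783 0.263 ] 0.0368 890
[-0.17692086  0.04421076  0.07300686]
t 25.1 pos [0.4406 0.1828 0.0808] psi 0.249 tilt [ 0.003  0.001 -1.   ] q [ 0.21  0.14  1.9  -0.    1.1  -1.61]
turn 0.000 then tool shift (final frame) tx 0.0055 ty -0.0033 tz 0.0293 F [ 0.1  0.3 -0.1] w 79.7 g 0.0
```

```bash
python3 -m creep '[[[0,-0.002,0.01,0],[0,0,0.01,0],[0,0,0.006,0],[0,0,0,0],[0,0,0,0]]]'; python3 go.py .4361 .1783 .0535 .249;python3 -m creep '[[[0,0,0,0],[0,0,0,0],[0,0,0,0],[0,0,0,0],[0,0,0,0]]]' 0.5 12; python3 go.py .4361 .1783 .0515 .249
```

```text
time: 25.6
position: [0.4396, 0.1805, 0.0531]
eef_rot: [-0.001, -0.124, 0.992, -0.0]
wrist_force: [-0.2, -0.9, -0.4]
gripper_width: 0.845
grip_force: 0.0
t 25.6 pos [0.4396 0.1805 0.0531] psi 0.249 tilt [-0.001 -0.    -1.   ] q [ 0.21  0.19  1.92  0.    1.04 -1.61]
turn 0.000 then tool shift (final frame) tx 0.0039 ty -0.0013 tz -0.0004 F [-0.2 -0.9 -0.4] w 79.4 g 0.0
time: 26.1
position: [0.4405, 0.1805, 0.054]
eef_rot: [0.001, -0.124, 0.992, -0.0]
wrist_force: [0.7, -0.8, 1.0]
gripper_width: 0.592
grip_force: 12.0
t 26.1 pos [0.4405 0.1805 0.054 ] psi 0.249 tilt [ 0.001 -0.    -1.   ] q [ 0.21  0.19  1.91 -0.    1.04 -1.61]
turn 0.000 then tool shift (final frame) tx 0.0048 ty -0.0010 tz 0.0025 F [ 0.7 -0.8  1. ] w 55.6 g 12.0
```

Both plates are now aligned in the grip, so I'll push them sideways home and then along.

```bash
python3 -m creep '[[[0,-0.002,0,0],[0,-0.002,0,0],[0,-0.001,0,0],[0,0,0,0]]]';python3 go.py .4361 .1783 .0515 .249; python3 -m creep '[[[0.002,-0.001,0,0],[0.002,-0.001,0,0],[0.002,0,0,0],[0,0,0,0]]]'; python3 go.py .4361 .1783 .0515 .249
```

```text
time: 26.5
position: [0.4417, 0.1789, 0.0541]
eef_rot: [0.001, -0.123, 0.992, 0.003]
wrist_force: [-0.2, 10.3, -1.1]
gripper_width: 0.592
grip_force: 12.0
t 26.5 pos [0.4417 0.1789 0.0541] psi 0.246 tilt [ 0.001  0.007 -1.   ] q [ 0.2   0.19  1.92  0.01  1.04 -1.62]
turn -0.003 then tool shift (final frame) tx 0.0056 ty 0.0008 tz 0.0026 F [-0.2 10.3 -1.1] w 55.7 g 12.0
time: 26.9
position: [0.4414, 0.1789, 0.056]
eef_rot: [0.007, -0.122, 0.992, 0.006]
wrist_force: [8.0, 19.1, -2.5]
gripper_width: 0.598
grip_force: 12.0
t 26.9 pos [0.4414 0.1789 0.056 ] psi 0.245 tilt [ 0.013  0.014 -1.   ] q [ 0.19  0.17  1.93  0.01  1.03 -1.63]
turn -0.004 then tool shift (final frame) tx 0.0053 ty 0.0008 tz 0.0045 F [ 8.  19.1 -2.5] w 56.2 g 12.0
```

```bash
python3 -m creep '[[[-0.006,0.005,0,0],[0,0,0,0],[0,0,0,0],[0,0,0,0],[0,0,-0.02,0],[0,0,-0.03,0],[0,0,0,0]]]' 0.8; python3 go.py .5006 .1948 .0645 .249;  python3 - <<'E'
from h import *
p=cap("side");b=np.array([.0048,.0057,0])
x,l,k=fit(p,.074,(.429-b[0],.18-b[1]),.25,PL,.1,tol=.0018,low=.0035);print((x+b).round(4),l,k)
cv2.imwrite("pics/s6.png",cv2.resize(p["img"][190:280,200:310],None,fx=7,fy=6.5))
E
```

```text
time: 27.6
position: [0.4435, 0.1789, 0.1071]
eef_rot: [0.004, -0.124, 0.992, 0.0]
wrist_force: [0.3, -1.1, 0.6]
gripper_width: 0.799
grip_force: 0.0
t 27.6 pos [0.4435 0.1789 0.1071] psi 0.249 tilt [ 0.007  0.001 -1.   ] q [ 0.2   0.11  1.88 -0.    1.15 -1.62]
turn -0.000 then tool shift (final frame) tx -0.0593 ty 0.0013 tz 0.0426 F [ 0.3 -1.1  0.6] w 75.1 g 0.0
[0.4202 0.1738 0.2895] 0.0354 975
```

View pics/s6.png

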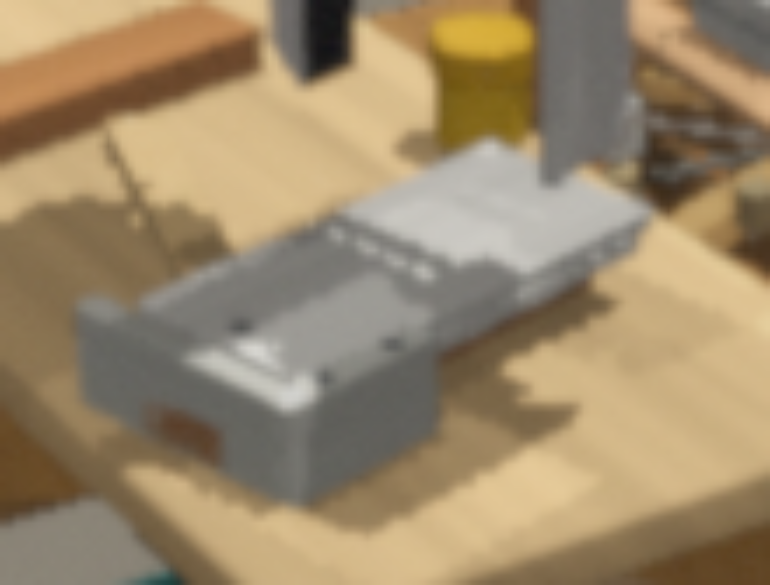

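The two plates are piled between the stops, with the far ends at about (650,210) in the crop. I'll push both home from the far end with closed fingers.

```bash
python3 -m creep '[[[-0.02,0,0,0],[-0.02,0.001,0,0],[-0.021,0,0,0],[0,0,0,0],[0,0,0,0],[0,0,0,0],[0,0,0,0],[0,0,0,0]]]' 0 20; python3 go.py .5006 .1948 .0645 .249
```

```text
time: 28.45
position: [0.4986, 0.1945, 0.1035]
eef_rot: [-0.0, -0.124, 0.992, -0.0]
wrist_force: [-0.0, 0.2, -1.1]
gripper_width: 0.155
grip_force: 0.0
t 28.45 pos [0.4986 0.1945 0.1035] psi 0.249 tilt [-0.001 -0.    -1.   ] q [ 0.21  0.23  1.74 -0.    1.17 -1.61]
turn 0.000 then tool shift (final frame) tx -0.0020 ty -0.0002 tz 0.0390 F [-0.   0.2 -1.1] w 14.6 g 0.0
```

```bash
python3 -m creep '[[[-0.005,0,0.013,0],[0,0,0.013,0],[0,0,0.012,0],[0,0,0,0],[0,0,0,0]]]'; python3 go.py .5006 .1948 .0645 .249
```

```text
time: 28.95
position: [0.5035, 0.1958, 0.0646]
eef_rot: [-0.001, -0.124, 0.992, -0.0]
wrist_force: [0.8, 0.1, -0.3]
gripper_width: 0.005
grip_force: 0.0
t 28.95 pos [0.5035 0.1958 0.0646] psi 0.249 tilt [-0.002 -0.    -1.   ] q [ 0.21  0.29  1.75  0.    1.1  -1.61]
turn 0.000 then tool shift (final frame) tx 0.0030 ty -0.0002 tz 0.0001 F [ 0.8  0.1 -0.3] w 0.5 g 0.0
```

```bash
python3 -m creep '[[[0.004,0,0,0],[0.003,0,0,0],[0.002,0,0,0],[0,0,0,0]]]';python3 -m creep '[[[0.0015,0,0,0],[0.0015,0,0,0],[0,0,0,0]]]'; python3 -m creep '[[[0.0015,0,0,0],[0.0015,0,0,0],[0,0,0,0]]]'; python3 go.py .5006 .1948 .0645 .249
```

```text
time: 29.35
position: [0.4955, 0.1937, 0.0661]
eef_rot: [0.0, -0.124, 0.992, 0.0]
wrist_force: [-0.6, -0.1, -0.2]
gripper_width: 0.003
grip_force: 0.0
time: 29.65
position: [0.493, 0.1931, 0.066]
eef_rot: [0.001, -0.124, 0.992, 0.0]
wrist_force: [1.8, 0.5, 0.6]
gripper_width: 0.005
grip_force: 0.5
time: 29.95
position: [0.4927, 0.1933, 0.0669]
eef_rot: [0.004, -0.124, 0.992, 0.001]
wrist_force: [5.7, 3.5, -0.7]
gripper_width: 0.006
grip_force: 3.0
t 29.95 pos [0.4927 0.1933 0.0669] psi 0.249 tilt [ 0.007  0.002 -1.   ] q [ 0.21  0.26  1.78  0.    1.09 -1.61]
turn -0.000 then tool shift (final frame) tx -0.0080 ty -0.0005 tz 0.0024 F [ 5.7  3.5 -0.7] w 0.6 g 3.0
```

```bash
python3 -m creep '[[[0.002,0,0.002,0],[0.002,0,0,0],[0,0,0,0]]]'; python3 -m creep '[[[0.003,0,0,0],[0.002,0,0,0],[0,0,0,0]]]'; python3 go.py .5006 .1948 .0645 .249;python3 - <<'E'
from h import *
p=cap("side");cv2.imwrite("pics/s7.png",cv2.resize(p["img"][190:280,200:310],None,fx=7,fy=6.5))
E
```

```text
time: 30.25
position: [0.4926, 0.1934, 0.0666]
eef_rot: [0.008, -0.124, 0.992, 0.002]
wrist_force: [10.7, 5.4, -1.4]
gripper_width: 0.002
grip_force: 5.6
time: 30.55
position: [0.4924, 0.1935, 0.0687]
eef_rot: [0.013, -0.124, 0.992, 0.002]
wrist_force: [16.1, 7.8, -0.9]
gripper_width: 0.006
grip_force: 8.8
t 30.55 pos [0.4924 0.1935 0.0687] psi 0.248 tilt [ 0.025  0.008 -1.   ] q [ 0.21  0.25  1.8   0.    1.07 -1.61]
turn -0.001 then tool shift (final frame) tx -0.0083 ty -0.0007 tz 0.0042 F [16.1  7.8 -0.9] w 0.5 g 8.8
```

View pics/s7.png

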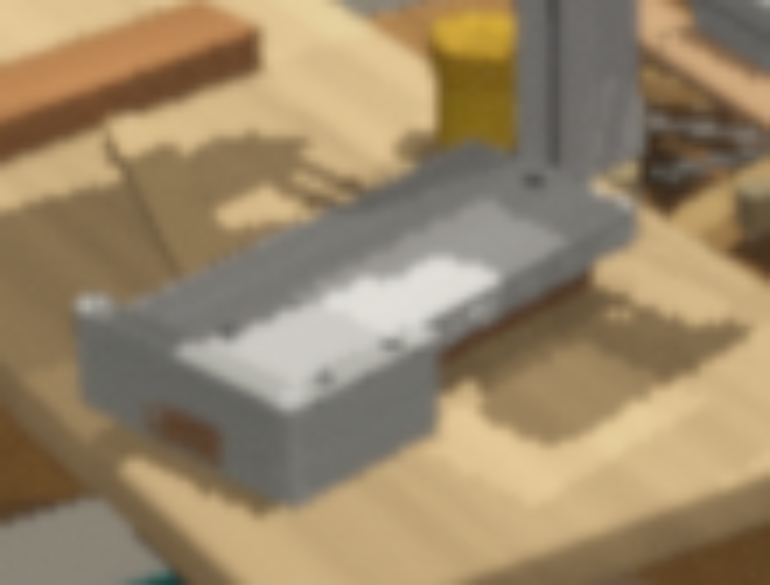

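```bash
python3 -m creep '[[[-0.008,0,0,0],[-0.008,0,0,0],[0,0,0,0],[0,0,0,0]]]'; python3 go.py .5006 .1948 .0625 .249
```

```text
time: 31.0
position: [0.495, 0.1936, 0.0626]
eef_rot: [-0.002, -0.124, 0.992, -0.0]
wrist_force: [-0.2, 0.2, 0.4]
gripper_width: 0.005
grip_force: 0.0
t 31.0 pos [0.495  0.1936 0.0626] psi 0.249 tilt [-0.003 -0.001 -1.   ] q [ 0.21  0.28  1.77 -0.    1.09 -1.61]
turn 0.000 then tool shift (final frame) tx -0.0057 ty -0.0002 tz 0.0001 F [-0.2  0.2  0.4] w 0.5 g 0.0
```

Now at the right height to touch both plates; push again.

```bash
python3 -m creep '[[[0.002,0,0,0],[0.002,0,0,0],[0.002,0,0.0005,0],[0.002,0,0.0005,0],[0.002,0,0.0005,0],[0,0,0,0]]]'; python3 go.py .5006 .1948 .0625 .249; python3 -m creep '[[[-0.01,0,0,0],[-0.01,0,0,0],[0,0,-0.02,0],[0,0,-0.02,0],[0,0,0,0]]]'; python3 go.py .400 .215 .105 .249
```

```text
time: 31.6
position: [0.4926, 0.1933, 0.0649]
eef_rot: [0.007, -0.124, 0.992, 0.001]
wrist_force: [9.1, 3.7, 0.2]
gripper_width: 0.007
grip_force: 4.9
t 31.6 pos [0.4926 0.1933 0.0649] psi 0.249 tilt [ 0.014  0.004 -1.   ] q [ 0.21  0.26  1.79  0.    1.07 -1.61]
turn -0.000 then tool shift (final frame) tx -0.0081 ty -0.0005 tz 0.0024 F [9.1 3.7 0.2] w 0.6 g 4.9
time: 32.1
position: [0.5081, 0.1967, 0.1042]
eef_rot: [0.002, -0.124, 0.992, 0.0]
wrist_force: [0.3, -0.0, -0.3]
gripper_width: 0.005
grip_force: 0.0
t 32.1 pos [0.5081 0.1967 0.1042] psi 0.249 tilt [ 0.004  0.001 -1.   ] q [ 0.21  0.25  1.72 -0.    1.18 -1.61]
turn 0.000 then tool shift (final frame) tx 0.1002 ty 0.0443 tz -0.0008 F [ 0.3 -0.  -0.3] w 0.5 g 0.0
```

```bash
python3 go.py .3763 .2126 .064 .249
python3 - <<'E'
from h import *
for n in("side",):
    p=cap(n);W=pts(p)
    for q in("sanding_stick","yellow_pot"):
        for d in finder.outline_of(p,q)[:1]:
            w=W[d["pixels"]]+[.0048,.0057,0];print(q,d["conf"],np.nanmedian(w,0).round(4),np.nanpercentile(w,[3,97],0).round(3).tolist())
E
```

```text
t 32.1 pos [0.5081 0.1967 0.1042] psi 0.249 tilt [ 0.004  0.001 -1.   ] q [ 0.21  0.25  1.72 -0.    1.18 -1.61]
turn 0.000 then tool shift (final frame) tx 0.1238 ty 0.0478 tz 0.0402 F [ 0.3 -0.  -0.3] w 0.5 g 0.0
sanding_stick 0.63 [0.4195 0.2734 0.0514] [[0.404, 0.234, 0.049], [0.435, 0.316, 0.053]]
yellow_pot 0.64 [0.5055 0.2577 0.071 ] [[0.497, 0.252, 0.05], [0.52, 0.275, 0.081]]
```

```bash
python3 -m creep '[[[0.042,0.016,0,0],[0.042,0.016,0,0],[0.04,0.016,0,0],[0,0,0.013,0],[0,0,0,0],[0,0,0,0]]]'; python3 go.py .3763 .2126 .064 .249
```

```text
time: 32.85
position: [0.3738, 0.2121, 0.0885]
eef_rot: [-0.001, -0.124, 0.992, -0.0]
wrist_force: [0.5, -0.5, 0.7]
gripper_width: 0.003
grip_force: 0.0
t 32.85 pos [0.3738 0.2121 0.0885] psi 0.249 tilt [-0.002 -0.001 -1.   ] q [ 0.31  0.04  2.   -0.    1.11 -1.51]
turn 0.000 then tool shift (final frame) tx -0.0025 ty -0.0001 tz 0.0245 F [ 0.5 -0.5  0.7] w 0.2 g 0.0
```

```bash
python3 -m creep '[[[-0.003,0,0.013,0],[0,0,0.011,0],[0,-0.003,0,0],[0,-0.002,0,0],[0,0,0,0]]]'; python3 -m creep '[[[0,-0.002,0,0],[0,-0.002,0,0],[0,0,0,0]]]'; python3 -m creep '[[[0,-0.0015,0,0],[0,-0.0015,0,0],[0,0,0,0]]]'; python3 go.py .3763 .2126 .064 .249
```

```text
time: 33.35
position: [0.3788, 0.208, 0.0654]
eef_rot: [0.0, -0.124, 0.992, -0.0]
wrist_force: [-0.2, 0.3, -0.1]
gripper_width: 0.005
grip_force: 0.0
time: 33.65
position: [0.3796, 0.2044, 0.0655]
eef_rot: [0.0, -0.124, 0.992, 0.0]
wrist_force: [0.1, -0.3, 0.3]
gripper_width: 0.004
grip_force: 0.2
time: 33.95
position: [0.3797, 0.2038, 0.0655]
eef_rot: [0.0, -0.124, 0.992, 0.003]
wrist_force: [-1.9, 9.2, 1.0]
gripper_width: 0.006
grip_force: 3.3
t 33.95 pos [0.3797 0.2038 0.0655] psi 0.248 tilt [-0.     0.005 -1.   ] q [ 0.29  0.07  2.01  0.01  1.05 -1.53]
turn -0.001 then tool shift (final frame) tx 0.0011 ty 0.0093 tz 0.0015 F [-1.9  9.2  1. ] w 0.5 g 3.3
```

```bash
python3 -m creep '[[[0,-0.002,0,0],[0,0,0,0]]]'; python3 -m creep '[[[0,0.007,0,0],[0,0.008,0,0],[0,0.003,-0.03,0],[0,0,-0.04,0],[0,0,-0.04,0],[0,0,-0.02,0],[0.005,0.045,0,0],[0.005,0.045,0,0],[0.005,0.045,0,0],[0.005,0.045,0,0],[0.005,0.045,0,0],[0.005,0.045,0,0],[0.005,0.045,0,0],[0,0.03,0,0],[0,0,0,0],[0,0,0,0]]]'
python3 - <<'E'
from h import *
B=np.array([.0048,.0057,0]);print(status.get_state()["position"])
for n in ("top","side"):
    p=cap(n);b=B if n=="side" else 0*B
    for nm,h,c,y,r,R in (("mould_L",.086,(.62,.32),0,MO,.055),("mould_M",.086,(.619,.246),0,MO,.055),("mould_rack",.086,(.611,.172),-.1,MO,.055),("upper",.074,(.425,.1755),.25,PL,.1),("stop",.076,(.425,.176),.25,CS,.1)):
        x,l,k=fit(p,h,(c[0]-b[0],c[1]-b[1]),y,r,R,mask=None);print(n,nm,(x+b).round(4),l,k)
    W=pts(p)
    for q in("sanding_stick","yellow_pot","degreaser_bottle"):
        for d in finder.outline_of(p,q)[:1]:
            w=W[d["pixels"]]+b;print(q,d["conf"],np.nanmedian(w,0).round(4),np.round(d["bbox"],3))
    if n=="top": cv2.imwrite("pics/t8.png",cv2.resize(p["img"][110:310,150:360],None,fx=3.5,fy=2.95))
E
```

```text
time: 34.15
position: [0.3798, 0.2035, 0.0657]
eef_rot: [-0.0, -0.123, 0.992, 0.004]
wrist_force: [-4.3, 13.0, 1.9]
gripper_width: 0.003
grip_force: 5.4
time: 35.75
position: [0.2566, 0.5424, 0.1944]
eef_rot: [-0.0, -0.125, 0.992, -0.001]
wrist_force: [0.3, -0.4, -0.2]
gripper_width: -0.0
grip_force: 0.0
[0.25663969 0.54242138 0.19438077]
top mould_L [ 0.6201  0.3199 -0.0287] 0.0269 856
top mould_M [ 0.6173  0.2456 -0.0272] 0.0314 883
top mould_rack [ 0.6117  0.1717 -0.1035] 0.0312 885
top upper [0.4237 0.1745 0.2656] 0.0304 2250
top stop [0.426  0.1774 0.2642] 0.1673 1859
sanding_stick 0.91 [0.4142 0.2563 0.053 ] [0.457 0.634 0.122 0.071]
yellow_pot 0.64 [0.5057 0.2608 0.0815] [0.45  0.504 0.024 0.039]
side mould_L [ 0.6194  0.32   -0.0279] 0.0254 264
side mould_M [ 0.6166  0.246  -0.033 ] 0.0307 324
side mould_rack [ 0.6111  0.1724 -0.1052] 0.0255 401
side upper [0.4202 0.1742 0.2712] 0.0393 1439
side stop [0.4268 0.1779 0.2599] 0.0626 471
sanding_stick 0.65 [0.4191 0.2718 0.0515] [0.402 0.526 0.032 0.05 ]
yellow_pot 0.69 [0.5051 0.2574 0.0704] [0.481 0.485 0.027 0.063]
degreaser_bottle 0.95 [0.5351 0.0496 0.0643] [0.629 0.596 0.049 0.171]
```

View pics/t8.png

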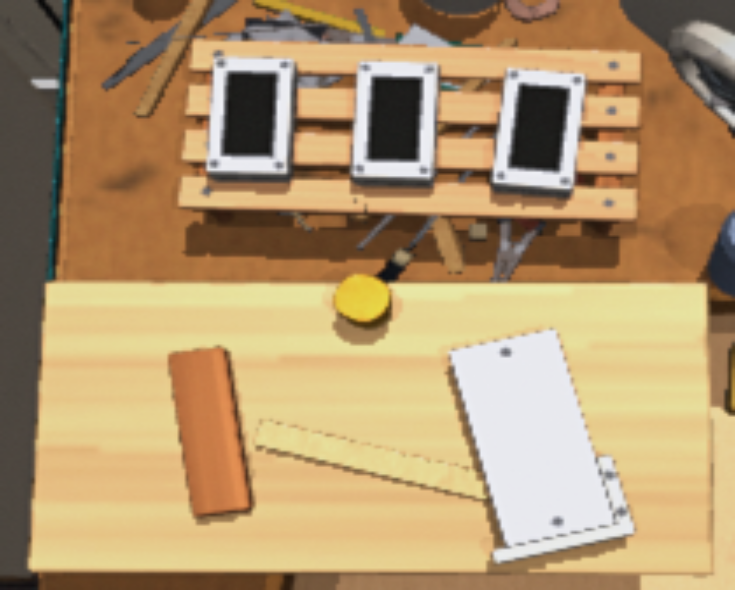

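The top view shows three moulds clear of each other on the rack and the pile home in the corner. But the sanding stick is now slanted; at the start it was nearly straight across, so a finger must have nudged it. I'll measure both poses and put it back.

```bash
cat > stick.py <<'E'
from h import *
def stick(p):
    return fit(p,.053,(.416,.258),np.pi/2,[(-.0625,.0625,-.008,.008)],.09,tol=.003,low=.0045)
E
python3 - <<'E'
from stick import *
p=cap("top");(x,y,t),l,k=stick(p);print("now",x,y,t,l,k)
K=p["camera_matrix"];T=p["cam_to_world"];R=T[:3,:3]
def proj(w): c=(w-T[:3,3])@R; return c[:,:2]/c[:,2:]*[K[0,0],K[1,1]]+[K[0,2],K[1,2]]
a,b=np.meshgrid(np.linspace(-.068,.068,137),np.linspace(-.013,.013,27))
inn=(abs(a)<.062)&(abs(b)<.0075); 
def samp(img,x,y,t):
    c,s=np.cos(t),np.sin(t);w=np.stack([x+a*c-b*s,y+a*s+b*c,np.full_like(a,.053)],-1).reshape(-1,3)
    m=proj(w).astype(np.float32).reshape(*a.shape,2)
    return cv2.remap(img,m[...,0],m[...,1],cv2.INTER_LINEAR)
f=lambda i:i.astype(np.float32)
now=f(p["img"]);old=f(cv2.imread("pics/top0.png"))
ref=samp(now,x,y,t)
vis=inn&(a>-.04) if np.sin(t)>0 else inn&(a<.04)
def cost(q):
    g=samp(old,*q);A=ref[vis];B=g[vis];A=A-A.mean(0);B=B-B.mean(0);return 1-(A*B).sum()/np.sqrt((A*A).sum()*(B*B).sum())
res=[]
for dx in(-.008,-.004,0,.004,.008):
  for dy in(-.008,-.004,0,.004,.008):
    for th in(-.15,-.1,-.05,0,.05,.1,.15):
      q=np.array([.421+dx,.255+dy,np.pi/2+th]);res.append((cost(q),*q))
res.sort()
for r in res[:4]:
    q=np.array(r[1:]);m=minimize(cost,q,method="Nelder-Mead",options=dict(initial_simplex=[q,q+[.002,0,0],q+[0,.002,0],q+[0,0,.03]]));print(m.fun.round(3),m.x.round(4))
# network's outline pixels for reference: now
for d in finder.outline_of(p,"sanding_stick")[:1]:
    v,u=np.nonzero(d["pixels"]);print(cv2.minAreaRect(np.stack([u,v],1).astype(np.float32)))
# range of original edges: colour mask where old differs from now (stick vacated / newly covered)
df=np.abs(old-now).sum(2)[240:285,215:310]>40
v,u=np.nonzero(df);print(len(u))
for r in range(0,45,2):print(''.join('#' if c else '.' for c in df[r]))
E
```

```text
now 0.4134 0.2551 1.2986 0.0263 642
0.195 [0.4221 0.2383 1.5801]
0.192 [0.4221 0.2385 1.579 ]
0.2 [0.4221 0.2361 1.5795]
0.195 [0.4221 0.2381 1.5807]
((256.5660400390625, 265.51885986328125), (69.22972106933594, 10.851482391357422), 15.945395469665527)
2217
###########....................................................################################
##########......................................................###############################
##########.......................................................##############################
##########.......................................................##############################
###########......................................................##############################
############......................................................#############################
#########.........................................................#############################
#############.....##...............................................############################
##############..........##.##################################...##########
[... 665 characters left out ...]
############################
###################.........................######....#######....##....########################
####################...............................######................######################
######################.....................................#####.......#.######################
#####################.............................................#####.#.#####################
#################........................................................######################
##############............................................................#####################
###############...........................................................#####################
```

```bash
cat > prof.py <<'E'
from stick import *
p=cap("top");K=p["camera_matrix"];T=p["cam_to_world"];R=T[:3,:3]
def proj(w): c=(w-T[:3,3])@R; return c[...,:2]/c[...,2:]*[K[0,0],K[1,1]]+[K[0,2],K[1,2]]
def samp(img,cx,cy,t,a,b):
    c,s=np.cos(t),np.sin(t);w=np.stack([cx+a*c-b*s,cy+a*s+b*c,np.full_like(a,.053)],-1)
    m=proj(w).astype(np.float32);return cv2.remap(img,m[...,0],m[...,1],cv2.INTER_LINEAR)
now=p["img"].astype(np.float32);old=cv2.imread("pics/top0.png").astype(np.float32)
E
python3 - <<'E'
from prof import *
u=np.arange(-.085,.0851,.0015)
a,b=np.meshgrid(u,np.linspace(-.006,.006,9))
# reference profile of the stick in the current picture, then old picture at x=.4221
pn=samp(now,.4134,.2551,1.2986,a,b).mean(2).mean(0)
po=samp(old,.4221,.255,1.5795,a,b).mean(2).mean(0)
pb=samp(now,.4221,.255,1.5795,a,b-.0)[:].mean(2).mean(0)
for nm,q in(("now-stick",pn),("old",po),("vacated now",pb)):print(nm,' '.join("%d:%d"%(round(k*1e4),v) for k,v in zip(u,q)))
# across
bb=np.arange(-.02,.0201,.001);a2,b2=np.meshgrid(np.linspace(-.04,.04,40),bb)
for nm,im,q in(("now",now,(.4134,.2551,1.2986)),("old",old,(.4221,.255,1.5795))):
    print(nm,' '.join("%d:%d"%(round(k*1e3),v) for k,v in zip(bb,samp(im,*q,a2,b2).mean(2).mean(1))))
E
```

```text
now-stick -850:234 -835:234 -820:234 -805:234 -790:234 -775:234 -760:234 -745:234 -730:234 -715:234 -700:234 -685:234 -670:234 -655:234 -640:216 -625:204 -610:173 -595:167 -580:162 -565:167 -550:169 -535:174 -520:190 -505:195 -490:194 -475:193 -460:194 -445:195 -430:194 -415:192 -400:192 -385:192 -370:193 -355:195 -340:198 -325:199 -310:198 -295:197 -280:196 -265:196 -250:198 -235:198 -220:197 -205:197 -190:196 -175:196 -160:196 -145:197 -130:196 -115:198 -100:198 -85:199 -70:199 -55:199 -40:197 -25:197 -10:197 5:197 20:197 35:197 50:197 65:197 80:196 95:196 110:197 125:197 140:196 155:195 170:196 185:199 200:199 215:199 230:199 245:199 260:200 275:200 290:197 305:197 320:197 335:197 350:198 365:197 380:196 395:196 410:197 425:198 440:199 455:199 470:199 485:198 500:198 515:198 530:197 545:196 560:197 575:198 590:199 605:198 620:188 635:183 650:192 665:190 680:177 695:163 710:130 725:110 740:114 755:120 770:137 785:144 800:145 815:141 830:138 845:135
old -850:130 -835:136 -820:142 -805:143 -790:142 -775:140 -760:138 -745:137 -730:137 -715:136 -700:137 -685:136 -670:118 -655:100 -640:
[... 1670 characters left out ...]
35:185 650:173 665:133 680:88 695:95 710:133 725:146 740:149 755:145 770:139 785:135 800:134 815:133 830:132 845:131
now -20:195 -19:195 -18:195 -17:195 -16:195 -15:194 -14:194 -13:194 -12:194 -11:193 -10:190 -9:183 -8:180 -7:190 -6:196 -5:197 -4:198 -3:198 -2:198 -1:198 0:198 1:198 2:197 3:197 4:198 5:198 6:193 7:168 8:128 9:117 10:140 11:168 12:182 13:183 14:183 15:182 16:182 17:182 18:183 19:183 20:184
old -20:197 -19:196 -18:195 -17:195 -16:194 -15:194 -14:194 -13:194 -12:194 -11:193 -10:190 -9:178 -8:173 -7:190 -6:199 -5:199 -4:198 -3:198 -2:198 -1:198 0:198 1:198 2:198 3:198 4:198 5:197 6:194 7:163 8:130 9:128 10:138 11:169 12:184 13:185 14:183 15:181 16:180 17:180 18:180 19:181 20:182
```

The wood texture pins the stick's original pose at (0.422, 0.255, 1.58 rad); it now lies at (0.413, 0.255, 1.30). I'll grip it across its middle and put it back.

```bash
python3 -m creep '[[[0,0,0,0.149],[0,0,0,0.149],[0,0,0,0.149],[0,0,0,0.149],[0,0,0,0.149],[0,0,0,0.149],[0,0,0,0.149],[0,0,0,0.149],[0,0,0,0.149],[0,0,0,0.149],[0,0,0,0.149],[0,0,0,0.149],[0,0,0,0.149],[0,0,0,0.149],[0,0,0,0],[0,0,0,0]]]' 0.38 8; python3 go.py .4134 .2551 .1 -1.843
```

```text
time: 37.9
position: [0.2571, 0.5427, 0.1952]
eef_rot: [0.0, 0.794, 0.608, -0.0]
wrist_force: [-0.4, 0.7, -0.3]
gripper_width: 0.381
grip_force: 0.0
t 37.9 pos [0.2571 0.5427 0.1952] psi -1.834 tilt [-0. -0. -1.] q [0.98 0.27 1.49 0.   1.39 1.25]
turn 0.009 then tool shift (final frame) tx -0.2349 ty 0.2279 tz 0.0952 F [-0.4  0.7 -0.3] w 35.8 g 0.0
```

```bash
python3 -m creep '[[[-0.033,0.032,0,0.009],[-0.033,0.032,0,0],[-0.034,0.033,0,0],[-0.034,0.033,0,0],[-0.034,0.033,0.02,0],[-0.034,0.033,0.02,0],[-0.033,0.032,0.02,0],[0,0,0.035,0],[0,0,0,0],[0,0,0,0]]]'; python3 go.py .4134 .2551 .048 -1.843
```

```text
time: 38.9
position: [0.4112, 0.2572, 0.1013]
eef_rot: [-0.0, 0.797, 0.604, -0.001]
wrist_force: [0.2, 0.9, 0.2]
gripper_width: 0.383
grip_force: 0.0
t 38.9 pos [0.4112 0.2572 0.1013] psi -1.845 tilt [-0.002 -0.    -1.   ] q [0.38 0.13 1.86 0.   1.15 0.65]
turn -0.002 then tool shift (final frame) tx -0.0014 ty 0.0027 tz 0.0533 F [0.2 0.9 0.2] w 36.0 g 0.0
```

```bash
python3 -m creep '[[[0,0.001,0.02,0],[0,0,0.018,0],[0,0,0.009,0],[0,0,0,0],[0,0,0,0]]]'; python3 go.py .4134 .2551 .048 -1.843
```

```text
time: 39.4
position: [0.4134, 0.2579, 0.0555]
eef_rot: [0.0, 0.797, 0.604, 0.001]
wrist_force: [-0.1, 0.4, -0.2]
gripper_width: 0.382
grip_force: 0.0
t 39.4 pos [0.4134 0.2579 0.0555] psi -1.844 tilt [ 0.002  0.001 -1.   ] q [0.38 0.21 1.89 0.   1.05 0.65]
turn -0.001 then tool shift (final frame) tx -0.0027 ty 0.0008 tz 0.0075 F [-0.1  0.4 -0.2] w 35.9 g 0.0
```

```bash
python3 -m creep '[[[-0.003,0,0.004,0],[0,0,0.002,0],[0,0,0,0],[0,0,0,0]]]'; python3 go.py .4134 .2551 .048 -1.843;python3 -m creep '[[[0,0,0,0],[0,0,0,0],[0,0,0,0],[0,0,0,0],[0,0,0,0]]]' 0.05 6; python3 go.py .4134 .2551 .048 -1.843
python3 - <<'E'
from stick import *
p=cap("side");print(stick(p))
E
```

```text
time: 39.8
position: [0.412, 0.254, 0.0485]
eef_rot: [0.0, 0.797, 0.603, 0.0]
wrist_force: [-0.3, -0.3, 0.2]
gripper_width: 0.383
grip_force: 0.0
t 39.8 pos [0.412  0.254  0.0485] psi -1.846 tilt [ 0.  0. -1.] q [0.37 0.21 1.9  0.   1.03 0.65]
turn -0.003 then tool shift (final frame) tx 0.0014 ty 0.0011 tz 0.0005 F [-0.3 -0.3  0.2] w 36.0 g 0.0
time: 40.3
position: [0.412, 0.2541, 0.0484]
eef_rot: [0.0, 0.797, 0.604, 0.0]
wrist_force: [0.8, -0.4, 0.1]
gripper_width: 0.168
grip_force: 6.0
t 40.3 pos [0.412  0.2541 0.0484] psi -1.846 tilt [ 0. -0. -1.] q [ 0.37  0.21  1.9  -0.    1.03  0.65]
turn -0.003 then tool shift (final frame) tx 0.0014 ty 0.0011 tz 0.0004 F [ 0.8 -0.4  0.1] w 15.8 g 6.0
(array([0.4086, 0.2496, 1.2983]), np.float64(0.0776), np.int64(285))
```

```bash
python3 -m creep '[[[0,0,-0.002,0],[0,0,0,-0.1],[0,0,0,-0.1],[0,0,0,-0.084],[0,0,0,0],[0,0,0,0]]]'; python3 go.py .4221 .2537 .0485 -1.562
```

```text
time: 40.95
position: [0.4118, 0.2541, 0.0503]
eef_rot: [-0.0, 0.705, 0.71, -0.0]
wrist_force: [0.4, -0.0, 0.2]
gripper_width: 0.169
grip_force: 6.0
t 40.95 pos [0.4118 0.2541 0.0503] psi -1.564 tilt [-0.  0. -1.] q [0.37 0.21 1.9  0.   1.04 0.37]
turn -0.002 then tool shift (final frame) tx -0.0005 ty 0.0102 tz 0.0018 F [ 0.4 -0.   0.2] w 15.9 g 6.0
```

```bash
python3 -m creep '[[[0,0.004,0,0],[0,0.004,0,0],[0,0.002,0,0],[0,0,0.001,0],[0,0,0,0],[0,0,0,0]]]'; python3 go.py .4221 .2537 .0485 -1.562
python3 - <<'E'
from stick import *
p=cap("side");print(stick(p)[0]+[.0048,.0057,0])
E
```

```text
time: 41.55
position: [0.4217, 0.2541, 0.0492]
eef_rot: [-0.0, 0.704, 0.71, -0.0]
wrist_force: [-0.9, -0.0, -0.9]
gripper_width: 0.171
grip_force: 6.0
t 41.55 pos [0.4217 0.2541 0.0492] psi -1.562 tilt [-0. -0. -1.] q [0.37 0.23 1.88 0.   1.04 0.36]
turn 0.000 then tool shift (final frame) tx -0.0004 ty 0.0004 tz 0.0007 F [-0.9 -0.  -0.9] w 16.0 g 6.0
[0.423  0.2763 1.5832]
```

```bash
python3 -m creep '[[[0,0,0.0008,0],[0,0,0,0],[0,0,0,0]]]'; python3 -m creep '[[[0,0,0,0],[0,0,0,0],[0,0,0,0],[0,0,-0.02,0],[0,0,-0.04,0],[0,0,-0.04,0],[0,0,-0.04,0],[0.04,-0.023,0,0],[0.042,-0.024,0,0],[0.042,-0.024,0,0],[0.042,-0.024,0,0],[0.042,-0.024,0,0],[0.042,-0.024,0,0],[0.042,-0.024,0,0],[0,0,0,0],[0,0,0,0]]]' 0.35
python3 - <<'E'
from stick import *
p=cap("top");s=status.get_state();print(s["time"],s["position"].round(3));print(stick(p))
from prof import *
print(fit(p,.086,(.62,.32),0,MO,.055)[0],fit(p,.086,(.618,.246),0,MO,.055)[0])
df=np.abs(old-now).sum(2)[240:285,215:310]>40
for r in range(0,45,2):print(''.join('#' if c else '.' for c in df[r]))
# plate and stop edges in stop frame: height profile of pile
W=pts(p)
c,sn=np.cos(.25),np.sin(.25);e=W[...,:2]-[.4257,.1755];a=e[...,0]*c+e[...,1]*sn;b=-e[...,0]*sn+e[...,1]*c;z=W[...,2]
for nm,m in(("x+ end",(abs(b)<.02)&(abs(a-.06)<.012)),):
    for lo in np.arange(.048,.070,.002):
        k=m&(a>lo)&(a<lo+.002);print(nm,lo.round(3),np.nanmedian(z[k]).round(4) if k.any() else None,end='; ')
print()
for xs in(-.05,-.03,0,.03,.05):
    k=(abs(a-xs)<.008)&(abs(b)<.045)&(abs(z-.074)<.0025);print(xs,"y' range of top surface",np.nanpercentile(b[k],[1,99]).round(4))
for ys in(-.02,0,.02):
    k=(abs(b-ys)<.006)&(abs(a)<.08)&(abs(z-.074)<.004);print(ys,"x' range",np.nanpercentile(a[k],[1,99]).round(4))
E
```

```text
time: 41.9
position: [0.4218, 0.2542, 0.0485]
eef_rot: [-0.0, 0.704, 0.71, -0.0]
wrist_force: [0.5, -0.0, 0.1]
gripper_width: 0.168
grip_force: 6.0
time: 43.5
position: [0.2514, 0.545, 0.188]
eef_rot: [0.0, 0.703, 0.711, -0.0]
wrist_force: [0.4, -0.6, 0.4]
gripper_width: 0.351
grip_force: 0.0
43.55 [0.252 0.544 0.188]
(array([0.4217, 0.2554, 1.5851]), np.float64(0.0268), np.int64(620))
[ 0.6202  0.3199 -0.0299] [ 0.6173  0.2457 -0.0288]
###########....................................................################################
##########......................................................###############################
##########.......................................................##############################
##########.......................................................##############################
###########......................................................##############################
############......................................................#############################
#############.....................................................#################
[... 1423 characters left out ...]
........#####################
###############...........................................................#####################
x+ end 0.048 0.0743; x+ end 0.05 0.0737; x+ end 0.052 0.0739; x+ end 0.054 0.0738; x+ end 0.056 0.074; x+ end 0.058 0.0728; x+ end 0.06 0.0728; x+ end 0.062 None; x+ end 0.064 0.0467; x+ end 0.066 0.0459; x+ end 0.068 0.0467; x+ end 0.07 0.0457; 
-0.05 y' range of top surface [-0.0344  0.0274]
-0.03 y' range of top surface [-0.0354  0.0274]
0 y' range of top surface [-0.0273  0.0274]
0.03 y' range of top surface [-0.0273  0.0274]
0.05 y' range of top surface [-0.0273  0.0274]
-0.02 x' range [-0.067   0.0589]
0 x' range [-0.0666  0.0589]
0.02 x' range [-0.0662  0.0589]
```

The stick is back within about 1 mm, the pile measures home at both stops, and the moulds are placed. Handing in.

```bash
python3 -c "
from rig import close_job
print(close_job())"
```

```text
the job is handed in; nothing more can be done
None
```

I handed the job in at about 44 s: both moulds lie across the rack about 30 mm clear of each other and of the one already there, and both plates are piled flat and measure home against both stops; a finger had shifted the sanding stick, and I put it back to within about 1 mm.

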